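# Fetch a press die from a deep drying well with sprung tongs

## Robot

A 7-joint arm with a two-finger parallel gripper is mounted at the origin on the work surface. World frame = base frame: x ahead of the robot, y to its left, z up, the work surface at z = 0. Lengths are in m, angles in rad, forces in N, time in s.
With the tool pointing down it reaches from about 0.4 to 0.875 m from the base axis. Payload 19.3 kg.
Tool frame: the origin (TCP) lies on the centre line of the jaws, within the pads' length; the fingertips stand 22 mm ahead of it and the grasp point (between the pads) lies 3 mm ahead of it (robot.finger_overhang is the distance from the TCP to the fingertips, in m); x points along the fingers, y is the direction in which the jaws open and shut, and the axes are right-handed (so a half turn about x gives the same grasp; the last joint's range is limited). The gripper opens to 85 mm and grips with 20 to 120 N. Pads are 22 mm wide; open, the fingers measure 114 mm over their backs; the gripper's body (76 mm by 85 mm) begins 54 mm behind the grasp point. The pads swing forward as they close: fully open they stand 13 mm farther back than shut.
Start: joints at [1.268, 0.521, -0.036, 1.599, 0.021, 1.021, -0.113], TCP at [0.144, -0.608, 0.253] pointing down, gripper open.
Joint ranges: [-2.91, 2.91], [-0.3, 2.13], [-1.5, 1.42], [0.17, 2.43], [-1.26, 4.41], [0.16, 1.93], [-2.52, 2.52]. Speed limits (rad/s): [1.89, 1.89, 2.39, 2.39, 3.01, 3.01, 3.01].

## Interface

Orientations are given as a unit quaternion [w, x, y, z].
In Python, from bench import robot, optics gives the robot as it stands.
- The arm moves only by the tool play_rows, never from a script. Its argument "commands" is a list of rows, each a list of 3 entries, a list of its own where there are three numbers: the shift along the tool's x, y, z in mm, then the turn, a rotation vector about the tool's x, y, z in degrees, then the closure, from -1 (fully open) to 1 (shut). A call has 1 to 20 rows; each row shifts and turns the commanded pose from where the row before left it, along the tool's axes as they then stand; what a row does not reach is not made up. A row lasts 1/10 s, in which the tool goes at most 50 mm and 8.59 degrees, less where a joint would pass 70% of its speed; a pose out of reach is approached as far as the arm can. A call is refused whole if a number of a shift passes 50 or a number of a turn 8.59, either way. A call with a gripper value outside its range is refused whole. The fingers move at their own pace and stop on an object; "force" is the grip in N (left out, the last holds). Time passes only in rows, so rows that do not move let the fingers close. It gives the time, the measured TCP pose, the force and the opening at its end, in the units of the state.
- robot.get_obs(): the state, without advancing time (a new reading comes with each control period).
- optics.camera(name): name is "scene" or "side" or "wrist"; returns a dict with "color" (400x640x3 uint8, red, green, blue), "K" (3x3 intrinsics, pixels), "k1" (the pictures are not rectified: a ray, as slopes to the right and down, at radius r is drawn at 1 + k1 r^2 times it, then the intrinsics apply), "origin" and "orientation" of the camera in the world; the wrist camera has in their place "mount" (4x4, takes a point from camera to tool coordinates, whose origin is the TCP and whose axes are the tool frame's). Camera axes: x right, y down, z forward; pixel columns grow to the right and rows downward; lengths in m; the calibration is good to about 2 mm. A picture is of the moment at which its call begins: read the wrist's pose just before it. There is no depth.
- robot.finish_job(): hands the job in, once; it reports no verdict.
The state is a dict: "t": time; "q": joint angles; "joint_vel": joint speeds; "tau": joint torques, N m; "eef_pos": TCP position; "orientation": TCP orientation; "contact_force": force on the tool from outside, world axes, zero at the start; "ft_torque": the same for the moment, N m; "grip_width": finger opening in m.
Only numpy, scipy, OpenCV 4.12 (cv2) and the standard library are available. Lean on these libraries where they do the work, as an engineer would, in place of code of your own. Each camera call takes 0.05 s, during which the arm holds its last target. There are 200 camera calls.

## Task

The brass press die stands at the bottom of one of the two deep, narrow drying wells: take the blue-handled sprung tongs from their stand, squeeze them shut on the die's neck and lift it out without touching the die with the gripper itself. Lower it gently, upright, right down onto the middle of the round black cushion before you let the tongs open, then put the tongs back upright in their stand. Leave the other die and everything else on the bench where it is.

Things in the scene. Friction and masses are not known exactly. Their poses are not given: they have to be found in the camera images.
- tongs: Loose spring tongs, 120 g, standing tips down in the stand: two parallel steel blades 24 mm wide (x), 4 thick (y), 145 tall, on two sprung pins (95 and 137 mm up); gap 30 mm open, 38 mm over the blades. Origin: midway between the lower ends while open; z up, y the closing line. The frame belongs to the -y blade, so it shifts by half the squeeze when gripped centrally.
- tongs_grip (a point): Point midway between the tongs' blue handles, 120 mm above the tips, where to grip them across y. The handles (24 mm wide, 90 to 145 mm above the tips) measure 46 mm across when open, 30 mm when closed on the die's neck; the blades stay parallel and follow the gripper 1:1.
- tongs_jaw (a joint): How far the tongs are squeezed, m: 0 sprung fully open (30 mm gap), 0.016 closed on the die's 14 mm neck, 0.018 the stop. The spring pushes back with 8 N at 0, 11.2 N at 0.016. Squeezed by 3 to 5 mm they hang but can swing in the fingers when moved fast or bumped; squeezed shut they are held firmly. 20 N or more of grip holds the die, tips 8 to 20 mm above its foot.
- stand: Fixed blue tongs stand: an open-topped pocket, outside 42 (x) by 64 (y) by 60 mm high, inside 32 by 54 mm, inner floor 5 mm above the table, on a foot 85 by 115 by 4 mm. Origin: centre of the underside; z up; the tongs' y lies along its y.
- die: Loose brass press die, about 260 g: a rectangular foot 36 (x) by 46 (y) by 14 mm high carrying a central square neck 14 by 14 mm, 60 mm tall overall. Origin: centre of the underside, z up. It stands upright on the floor of one well, its axes along the well's, with up to about 4 mm of play.
- grey_die: The other die, grey plastic, same shape, in the other well. Leave it.
- well_a: Fixed clear-walled drying well, outside 50 (x) by 64 (y) by 105 mm high, inside 40 by 54 mm, inner floor 5 mm above the table, foot 90 by 105 by 5 mm. Origin: centre of the underside, z up. Holds one of the dies: see where the brass one is. The open tongs fit in with their y along the well's y, 8 mm free on every side.
- well_b: The second drying well, identical to well_a.
- cushion: Fixed round black casing cushion with a steel rim, 110 mm across, flat black top 98 mm across, 22 mm above the table. Origin: centre of its underside, z up.
- watch_case: Bystander: round steel watch case 42 mm across, 11 mm high, lying on the mat. Origin: centre of its underside.
- loupe: Bystander: black eye loupe, 38 mm across and 38 mm high. Origin: centre of its underside.
- driver: Bystander: red-handled screwdriver 140 mm long, lying down. Origin: under its middle.
- bottle: Bystander: pink jar 64 mm across, 110 mm high. Origin: centre of its underside.

How it is judged:
By the outcome, as a careful person would: the job done as asked, in the order asked, and still so for the second after the job is handed in, with the robot touching nothing.
It also fails if it takes over 72 s, if anything falls off the work surface, if the arm or the gripper's body presses on something with over 40 N, if the wrist force passes 120 N, or if a joint passes its speed limit or range.

## Working session

There is one attempt and no reset: what is moved stays moved. The work goes in short steps, Python scripts to look and compute and a tool call to move; the robot and the scene stay as the last step left them, time stands still between calls to the robot, and variables do not carry over. Pictures are saved under pics/ and viewed, about 8 in all and at most 12, crops included, and the job is handed in when it is done.

Besides the shell and the picture viewer there is one more tool, called as a command line: name --argument value ..., lists and objects as JSON in quotes. play_rows: Moves the arm, as the interface text tells. Its arguments: {"type":"object","properties":{"commands":{"type":"array","items":{"type":"array"}},"force":{"type":"number"}},"required":["commands"]}

```bash
ls; mkdir -p pics; cat > h.py <<'E'
import numpy as np,cv2,json,pickle
from scipy.spatial.transform import Rotation as R
def rot(q): return R.from_quat([q[1],q[2],q[3],q[0]]).as_matrix()
E
python3 - <<'E'
from h import *
from bench import robot,optics
o=robot.get_obs();print(o)
for n in ["scene","side","wrist"]:
    c=optics.camera(n);c['obs']=o
    pickle.dump(c,open(f'pics/{n}0.pkl','wb'))
    cv2.imwrite(f'pics/{n}0.png',c['color'][:,:,::-1])
    print(n,{k:v for k,v in c.items() if k not in('color','obs')})
E
```

```text
pics
{'t': 0.0, 'q': array([ 1.26785391,  0.52203273, -0.03637148,  1.59999935,  0.02115293,
        1.0210926 , -0.11277173]), 'joint_vel': array([-0.00035816, -0.00091952,  0.00088789, -0.00101687,  0.00015372,
       -0.00050359,  0.00074612]), 'tau': array([-7.05337370e-04, -9.27112269e+01,  1.97973333e+00, -3.69933987e+01,
        1.79147412e-02,  8.19003879e-03,  1.21277512e-05]), 'eef_pos': array([ 0.14408465, -0.60784385,  0.25271664]), 'orientation': array([-0.08170932, -0.70226868, -0.08251549,  0.70237703]), 'contact_force': array([-0.33585449, -0.17228359,  0.17635487]), 'ft_torque': array([ 0.0079535 , -0.02030305, -0.00589749]), 'grip_width': 0.08522756683469128}
scene {'K': array([[361.55061169,   0.        , 316.23641159],
       [  0.        , 361.55061169, 200.34562871],
       [  0.        ,   0.        ,   1.        ]]), 'k1': -0.070995864693753, 'origin': array([0.88684838, 0.36371876, 0.89673233]), 'orientation': array([-0.10024988,  0.34143141,  0.89642501, -0.26419075])}
side {'K': array([[400.88743143,   0.        , 322.88034763],
       [  0.        , 400.88743143, 193.92381074],
       [  0.        ,   0.        ,   1.        ]]), 'k1': 0.01814134044515842, 'origin': array([ 0.4116158 , -0.60640652,  0.67690357]), 'orientation': array([-0.39891797,  0.9051194 , -0.1380872 ,  0.05054947])}
wrist {'K': array([[294.31759322,   0.        , 321.98479302],
       [  0.        , 294.31759322, 200.74328571],
       [  0.        ,   0.        ,   1.        ]]), 'k1': 0.0014794306856495906, 'mount': array([[ 7.22041359e-04, -3.11605454e-01,  9.50211303e-01,
        -1.20056129e-01],
       [ 9.99999540e-01,  8.25378851e-04, -4.89205373e-04,
         3.46584039e-06],
       [-6.31845251e-04,  9.50211219e-01,  3.11605906e-01,
        -8.13078755e-02],
       [ 0.00000000e+00,  0.00000000e+00,  0.00000000e+00,
         1.00000000e+00]])}
```

```bash
sleep 1; ls pics
```

```text
scene0.pkl
scene0.png
side0.pkl
side0.png
wrist0.pkl
wrist0.png
```

View pics/scene0.png

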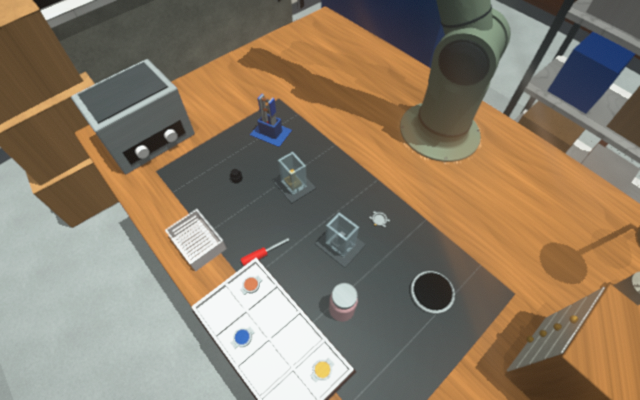

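View pics/side0.png

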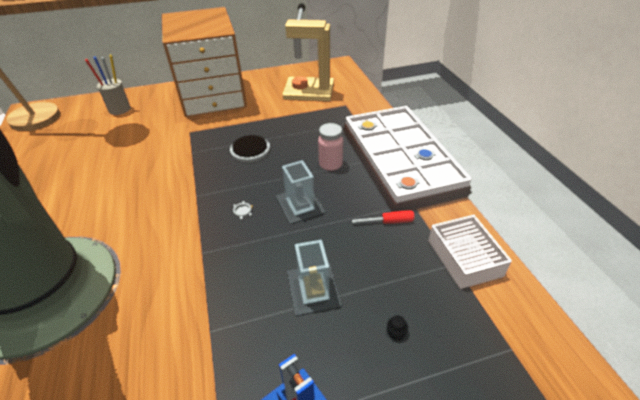

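The brass die is in the well nearest the stand (scene about 291,175; side about 312,270). The other well, at scene (341,235), holds the grey one. The cushion is at scene (433,291) and side (250,147).

```bash
cat >> h.py <<'E'
def load(n): return pickle.load(open(f'pics/{n}.pkl','rb'))
def tile(specs,out,s=4,w=266,cols=3):
    T=[]
    for n,cx,cy,h in specs:
        im=load(n)['color'][:,:,::-1]; x0,y0=cx-h,cy-h
        M=np.float32([[w/(2*h),0,-x0*w/(2*h)],[0,w/(2*h),-y0*w/(2*h)]])
        t=cv2.warpAffine(im,M,(w,w),flags=cv2.INTER_CUBIC)
        for v in range(0,2*h,10):
            p=int(v*w/(2*h)); cv2.putText(t,str(x0+v),(p,8),0,.28,(0,255,255),1); cv2.putText(t,str(y0+v),(0,p+4),0,.28,(0,255,255),1)
            cv2.line(t,(p,9),(p,14),(0,255,255),1); cv2.line(t,(20,p),(25,p),(0,255,255),1)
        T.append(t)
    cv2.imwrite(out,np.vstack([np.hstack(T[i:i+cols]) for i in range(0,len(T),cols)]))
def campose(c):
    if 'mount' in c:
        o=c['obs'];T=np.eye(4);T[:3,:3]=rot(o['orientation']);T[:3,3]=o['eef_pos'];T=T@c['mount'];return T[:3,:3],T[:3,3]
    return rot(c['orientation']),np.array(c['origin'])
def proj(c,P):
    Rm,t=campose(c);p=(np.atleast_2d(P)-t)@Rm;s=p[:,:2]/p[:,2:];r2=(s**2).sum(1,keepdims=True)
    return s*(1+c['k1']*r2)*[c['K'][0,0],c['K'][1,1]]+c['K'][:2,2]
def ray(c,uv):
    Rm,t=campose(c);d=(np.array(uv,float)-c['K'][:2,2])/c['K'][0,0];s=d.copy()
    for _ in range(20): s=d/(1+c['k1']*(s@s))
    v=Rm@np.r_[s,1];return t,v/np.linalg.norm(v)
def onz(c,uv,z):
    t,v=ray(c,uv);return t+v*(z-t[2])/v[2]
def tri(obs):
    A=np.zeros((3,3));b=np.zeros(3);L=[]
    for c,uv in obs:
        t,v=ray(c,uv);M=np.eye(3)-np.outer(v,v);A+=M;b+=M@t;L.append((t,v))
    X=np.linalg.solve(A,b);return X,[np.linalg.norm(np.cross(X-t,v)) for t,v in L]
E
python3 - <<'E'
from h import *
tile([('scene0',268,118,30),('scene0',293,175,30),('scene0',433,291,30),('side0',295,375,35),('side0',313,276,40),('side0',250,147,30)],'pics/t1.png')
s,d=load('scene0'),load('side0')
print('cushion',tri([(s,(433,291)),(d,(250,147))]))
print('well',onz(s,(293,185),0.03),onz(d,(313,285),.03),'stand',onz(s,(270,132),0.01),onz(d,(295,395),0.01))
E
```

```text
cushion (array([0.47030377, 0.33778946, 0.014264  ]), [np.float64(0.0005572915339452085), np.float64(0.0005572915339450773)])
well [ 0.53064047 -0.13961581  0.03      ] [ 0.51176003 -0.16969657  0.03      ] stand [ 0.44143495 -0.36935924  0.01      ] [ 0.43129676 -0.34616455  0.01      ]
```

View pics/t1.png

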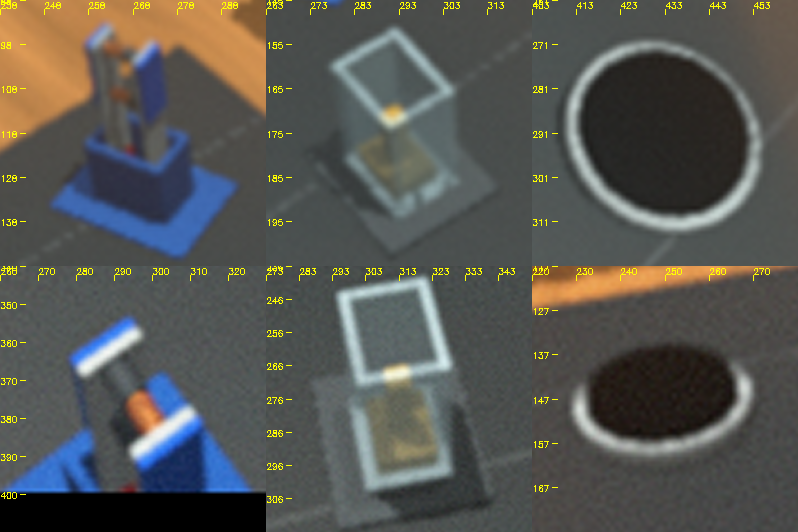

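View pics/wrist0.png

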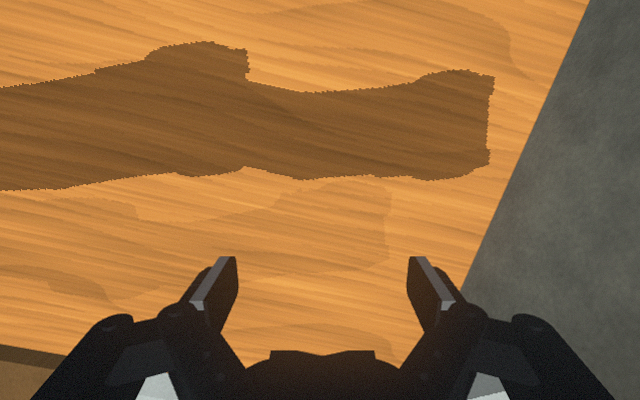

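Tiles: scene well rim corners near (292,151), (278,160), (291,174) and (306,165); side rim near (294,243), (321,240), (329,267) and (300,271). The tong tops centre near scene (266,98) and side (296,373).

```bash
cat >> h.py <<'E'
from scipy.optimize import least_squares
def fit(items,x0,free_z=False):
    # items: (cam, local pts Nx3, uv Nx2); p=[x,y,yaw,(dz)]
    def P(p,L):
        c,s=np.cos(p[2]),np.sin(p[2]);L=np.array(L,float)
        return np.c_[p[0]+c*L[:,0]-s*L[:,1],p[1]+s*L[:,0]+c*L[:,1],L[:,2]+(p[3] if free_z else 0)]
    f=lambda p:np.concatenate([(proj(c,P(p,L))-uv).ravel() for c,L,uv in items])
    r=least_squares(f,x0,loss='soft_l1');return r.x,f(r.x).reshape(-1,2)
E
python3 - <<'E'
from h import *
s,d=load('scene0'),load('side0')
c=lambda *a:tri([(s,a[0]),(d,a[1])])
# scene: +x of world is roughly toward lower-left?
for z in(.105,):
  print('rim scene',[onz(s,u,z)[:2].round(3) for u in [(291.9,151.3),(277.7,160.4),(291.4,173.9),(305.9,164.9)]])
  print('rim side',[onz(d,u,z)[:2].round(3) for u in [(294.4,243.2),(321.4,239.9),(328.9,266.7),(300.4,271.5)]])
print('foot scene',[onz(s,u,.005)[:2].round(3) for u in [(291.7,202.6),(315.1,187)]])
print('foot side',[onz(d,u,.005)[:2].round(3) for u in [(287.1,270.6),(295.3,314.5),(341,306.4)]])
print('stand foot',[onz(s,u,.004)[:2].round(3) for u in [(249.7,133.8),(278.6,146),(291.5,129.1)]])
print('tongs',tri([(s,(266,97.7)),(d,(296,372.9))]))
print('side blade tops',[onz(d,(260+a/3.8,340+(b-266)/3.8),.150).round(3) for a,b in [(80,370),(140,328),(130,455),(197,412)]])
print('scene tops',[onz(s,(238+a/4.43,88+b/4.43),.150).round(3) for a,b in [(101,36),(148,50)]])
E
```

```text
rim scene [array([ 0.488, -0.189]), array([ 0.54, -0.19]), array([ 0.541, -0.128]), array([ 0.491, -0.125])]
rim side [array([ 0.492, -0.121]), array([ 0.542, -0.129]), array([ 0.537, -0.192]), array([ 0.487, -0.187])]
foot scene [array([ 0.563, -0.108]), array([ 0.475, -0.104])]
foot side [array([ 0.474, -0.103]), array([ 0.466, -0.205]), array([ 0.553, -0.215])]
stand foot [array([ 0.494, -0.414]), array([ 0.456, -0.306]), array([ 0.376, -0.336])]
tongs (array([ 0.43462772, -0.37452252,  0.15039044]), [np.float64(0.00039865140287405034), np.float64(0.0003986514028740287)])
side blade tops [array([ 0.418, -0.362,  0.15 ]), array([ 0.441, -0.353,  0.15 ]), array([ 0.428, -0.394,  0.15 ]), array([ 0.453, -0.388,  0.15 ])]
scene tops [array([ 0.441, -0.391,  0.15 ]), array([ 0.426, -0.358,  0.15 ])]
```

```bash
cat >> h.py <<'E'
def plan(o,pos,yaw_deg):
    """tool-frame shift (mm, axes now) and turn (deg rotvec) to pos, pointing down, tool y along +-world yaw's y"""
    A=rot(o['orientation']);best=None
    for s in(1,-1):
        a=np.radians(yaw_deg);y=s*np.array([-np.sin(a),np.cos(a),0]);x=np.array([0,0,-1.])
        T=np.c_[x,y,np.cross(x,y)];v=R.from_matrix(A.T@T).as_rotvec(degrees=True)
        if best is None or np.linalg.norm(v)<np.linalg.norm(best[0]): best=(v,T)
    d=np.array(pos)-o['eef_pos']
    return 'now-axes',(A.T@d*1e3).round(1),'turn',best[0].round(2),'final-axes',(best[1].T@d*1e3).round(1)
E
python3 - <<'E'
from h import *
from bench import robot
o=robot.get_obs();print(rot(o['orientation']).round(3));print(plan(o,[.435,-.375,.30],20), o['eef_pos'])
E
```

```text
[[-0.     0.231 -0.973]
 [ 0.001 -0.973 -0.231]
 [-1.    -0.001  0.   ]]
('now-axes', array([ -47. , -159.6, -336.8]), 'turn', array([-6.66,  0.  ,  0.05]), 'final-axes', array([ -47.1, -119.4, -353. ])) [ 0.14414585 -0.60793872  0.25288739]
```

play_rows --commands '[[[0,0,0],[-6.66,0,0],-0.6],[[-2.6,-6.6,-19.6],[0,0,0],-0.6],[[-2.6,-6.6,-19.6],[0,0,0],-0.6],[[-2.6,-6.6,-19.6],[0,0,0],-0.6],[[-2.6,-6.6,-19.6],[0,0,0],-0.6],[[-2.6,-6.6,-19.6],[0,0,0],-0.6],[[-2.6,-6.6,-19.6],[0,0,0],-0.6],[[-2.6,-6.6,-19.6],[0,0,0],-0.6],[[-2.6,-6.6,-19.6],[0,0,0],-0.6],[[-2.6,-6.6,-19.6],[0,0,0],-0.6],[[-2.6,-6.6,-19.6],[0,0,0],-0.6],[[-2.6,-6.6,-19.6],[0,0,0],-0.6],[[-2.6,-6.6,-19.6],[0,0,0],-0.6],[[-2.6,-6.6,-19.6],[0,0,0],-0.6],[[-2.6,-6.6,-19.6],[0,0,0],-0.6],[[-2.6,-6.6,-19.6],[0,0,0],-0.6],[[-2.6,-6.6,-19.6],[0,0,0],-0.6],[[-2.6,-6.6,-19.6],[0,0,0],-0.6],[[-2.6,-6.6,-19.6],[0,0,0],-0.6],[[0,0,0],[0,0,0],-0.6]]' --force 20

```text
t: 2.15
eef_pos: [0.4373, -0.3737, 0.3002]
orientation: [0.124, 0.697, 0.124, -0.696]
contact_force: [-0.2, -0.3, -0.1]
grip_width: 0.0681
```

```bash
cat >> h.py <<'E'
def snap(n,tag):
    from bench import robot,optics
    o=robot.get_obs();c=optics.camera(n);c['obs']=o
    pickle.dump(c,open(f'pics/{tag}.pkl','wb'));cv2.imwrite(f'pics/{tag}.png',c['color'][:,:,::-1]);return o,c
E
python3 - <<'E'
from h import *
o,c=snap('wrist','w1');print(o['t'],o['eef_pos'],o['grip_width'],plan(o,[.435,-.375,.3],20))
print(proj(c,[[.435,-.375,.15],[.435,-.375,.06],[.515,-.1575,.105]]))
tile([('w1',322,230,110),('w1',520,300,100)],'pics/t2.png',w=400,cols=2)
E
```

```text
2.15 [ 0.43725288 -0.37374789  0.30017536] 0.06807485537228822 ('now-axes', array([0.2, 0.4, 2.5]), 'turn', array([ 0.2 , -0.07,  0.03]), 'final-axes', array([0.2, 0.4, 2.5]))
[[322.44863608 196.22066164]
 [322.42469781 174.9552911 ]
 [136.40117673  30.61642562]]
```

View pics/w1.png

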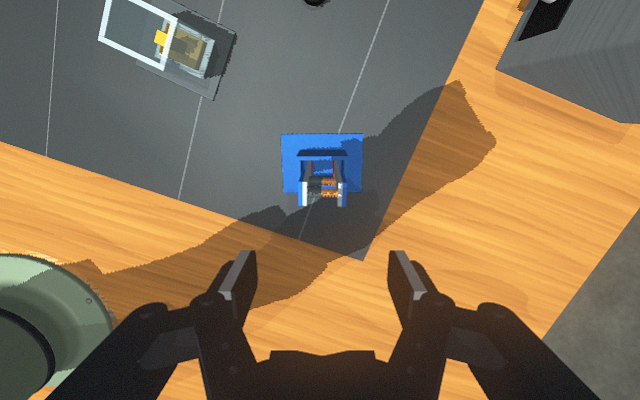

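Wrist view: stand square at (281–363, 134), tongs between x≈301 and 346, well rim at the upper left. I'll enlarge this for the yaw and centre.

```bash
python3 - <<'E'
from h import *
tile([('w1',322,175,50),('w1',160,45,66)],'pics/t3.png',w=400,cols=2)
E
```

```text
(no output)
```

View pics/t3.png

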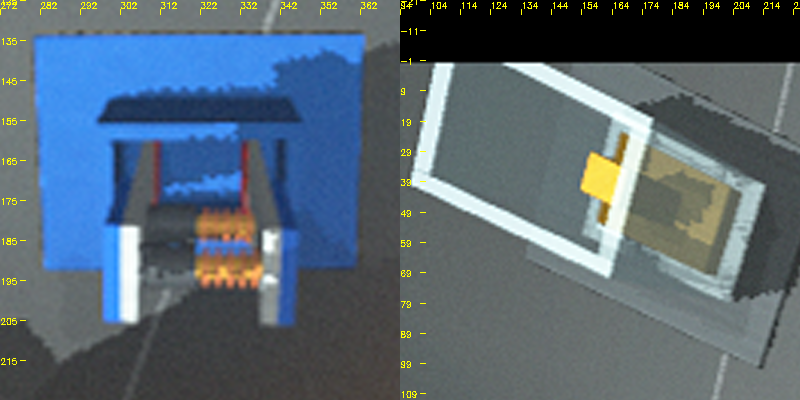

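```bash
python3 - <<'E'
from h import *
from bench import robot
c=load('w1')
P=np.array([onz(c,(272+a/4,125+b/4),.150)[:2] for a,b in [(105,227),(103,324),(299,228),(296,325)]]);print(P.round(4),P.mean(0))
for i,j in((0,1),(2,3),(0,2),(1,3)):
    e=P[j]-P[i];print(np.linalg.norm(e).round(4),np.degrees(np.arctan2(e[1],e[0])).round(1))
F=np.array([onz(c,(272+a/4,125+b/4),.004)[:2] for a,b in [(34,36),(364,35),(357,268),(44,268)]]);print('foot',F.round(4),F.mean(0))
# well fit: wrist rim corners + scene + side
s,d=load('scene0'),load('side0')
ww=lambda a,b:(94+(a-400)*.33,-21+b*.33)
h=np.array([[-.025,-.032,.105],[.025,-.032,.105],[.025,.032,.105],[-.025,.032,.105]])
f=np.array([[.045,.0525,.005],[-.045,.0525,.005],[-.045,-.0525,.005],[.045,-.0525,.005]])
it=[(s,h,np.array([(291.9,151.3),(277.7,160.4),(291.4,173.9),(305.9,164.9)])),(d,h[[3,2,1,0]],np.array([(294.4,243.2),(321.4,239.9),(328.9,266.7),(300.4,271.5)])),
(s,f[:2],np.array([(291.7,202.6),(315.1,187)])),(d,f[[1,2,3]],np.array([(287.1,270.6),(295.3,314.5),(341,306.4)]))]
print(fit(it,[.515,-.157,-.09]))
print('wrist rim',[onz(c,ww(*u),.105)[:2].round(4) for u in[(412,185),(612,277),(654,119)]],'foot',onz(c,ww(762,366),.005).round(4))
print('neck top scene,side,wrist',tri([(s,(263+126/4.43,145+112/4.43)),(d,(273+131/3.325,236+107/3.325))]), [onz(c,ww(*u),.065)[:2].round(4) for u in[(604,178)]])
o=robot.get_obs();print(plan(o,[P.mean(0)[0],P.mean(0)[1],.128],19.7))
E
```

```text
[[ 0.4405 -0.3486]
 [ 0.4174 -0.3559]
 [ 0.4562 -0.3917]
 [ 0.4334 -0.4   ]] [ 0.43685113 -0.37404617]
0.0243 -162.3
0.0243 -160.0
0.0459 -70.1
0.0469 -70.1
foot [[ 0.4571 -0.3049]
 [ 0.497  -0.412 ]
 [ 0.4185 -0.4421]
 [ 0.3786 -0.3339]] [ 0.4378024  -0.37323334]
(array([ 0.51466888, -0.15785881, -0.08362093]), array([[ 0.68379427,  0.04596601],
       [ 0.30932404, -0.8698842 ],
       [-0.46076329,  0.15358289],
       [-0.17636661,  0.5041189 ],
       [ 0.44176976,  1.0497898 ],
       [-0.22680147, -0.26782368],
       [-0.22387558, -0.09151299],
       [ 0.26901768,  0.31056703],
       [-0.36449692, -0.15868281],
       [ 0.84642922,  0.26871685],
       [-0.25489934, -0.438424  ],
       [-0.35214732,  0.56938252],
       [ 0.81212935, -0.75784952]]))
wrist rim [array([ 0.4942, -0.1243]), array([ 0.4895, -0.1885]), array([ 0.5387, -0.1923])] foot [ 0.4689 -0.2074  0.005 ]
neck top scene,side,wrist (array([ 0.51569996, -0.16001512,  0.06842214]), [np.float64(0.000934208875207946), np.float64(0.0009342088752078833)]) [array([ 0.5177, -0.1598])]
('now-axes', array([172. ,  -0.5,  -1.2]), 'turn', array([ 0.42, -0.01,  0.02]), 'final-axes', array([172. ,  -0.5,  -1.2]))
```

play_rows --commands '[[[5,-0.5,-1.2],[0.4,0,0],-0.6],[[12,0,0],[0,0,0],-0.6],[[12,0,0],[0,0,0],-0.6],[[12,0,0],[0,0,0],-0.6],[[12,0,0],[0,0,0],-0.6],[[12,0,0],[0,0,0],-0.6],[[12,0,0],[0,0,0],-0.6],[[12,0,0],[0,0,0],-0.6],[[12,0,0],[0,0,0],-0.6],[[12,0,0],[0,0,0],-0.6],[[12,0,0],[0,0,0],-0.6],[[12,0,0],[0,0,0],-0.6],[[12,0,0],[0,0,0],-0.6],[[8,0,0],[0,0,0],-0.6],[[8,0,0],[0,0,0],-0.6],[[7,0,0],[0,0,0],-0.6],[[0,0,0],[0,0,0],-0.6],[[0,0,0],[0,0,0],-0.6]]' --force 20

```text
t: 4.0
eef_pos: [0.4361, -0.375, 0.1282]
orientation: [0.12, 0.697, 0.12, -0.697]
contact_force: [-0.7, -0.9, 0.3]
grip_width: 0.0686
```

```bash
python3 - <<'E'
from h import *
o,c=snap('wrist','w2');print(o['t'],o['eef_pos'],o['grip_width'],o['contact_force'],plan(o,[.4369,-.3740,.128],19.7))
E
```

```text
4.0 [ 0.43611441 -0.37504168  0.12822401] 0.06863216589191734 [-0.67486504 -0.93693914  0.26619005] ('now-axes', array([ 0.2, -0.7, -1.1]), 'turn', array([-0.1 , -0.  , -0.01]), 'final-axes', array([ 0.2, -0.7, -1.1]))
```

View pics/w2.png

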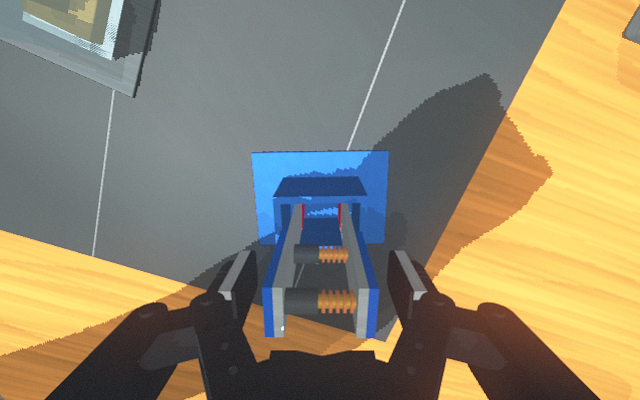

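The tongs are centred between the pads. I'll shift +0.7 mm along y to correct the offset and squeeze lightly.

play_rows --commands '[[[0,-0.5,-0.8],[0,0,0],-0.4],[[0,0,0],[0,0,0],-0.2],[[0,0,0],[0,0,0],-0.1],[[0,0,0],[0,0,0],0.0],[[0,0,0],[0,0,0],0.04],[[0,0,0],[0,0,0],0.04],[[0,0,0],[0,0,0],0.04],[[0,0,0],[0,0,0],0.04],[[0,0,0],[0,0,0],0.04]]' --force 30

```text
t: 4.95
eef_pos: [0.437, -0.3745, 0.1287]
orientation: [0.121, 0.697, 0.12, -0.697]
contact_force: [-0.3, 0.5, 8.9]
grip_width: 0.0413
```

play_rows --commands '[[[-4,0,0],[0,0,0],0.04],[[-6,0,0],[0,0,0],0.04],[[-8,0,0],[0,0,0],0.04],[[-8,0,0],[0,0,0],0.04],[[-8,0,0],[0,0,0],0.04],[[-8,0,0],[0,0,0],0.04],[[-8,0,0],[0,0,0],0.04],[[-8,0,0],[0,0,0],0.04],[[-8,0,0],[0,0,0],0.04],[[-8,0,0],[0,0,0],0.04],[[-8,0,0],[0,0,0],0.04],[[-8,0,0],[0,0,0],0.04],[[-8,0,0],[0,0,0],0.04],[[-8,0,0],[0,0,0],0.04],[[-8,0,0],[0,0,0],0.04],[[-8,0,0],[0,0,0],0.04],[[-6,0,0],[0,0,0],0.04],[[-4,0,0],[0,0,0],0.04],[[0,0,0],[0,0,0],0.04]]'

```text
t: 6.85
eef_pos: [0.4367, -0.3744, 0.2606]
orientation: [0.12, 0.697, 0.12, -0.697]
contact_force: [0.3, -1.0, -0.6]
grip_width: 0.0413
```

```bash
python3 - <<'E'
from h import *
o,c=snap('wrist','w3');print(o['t'],o['eef_pos'],o['grip_width'],o['contact_force'],plan(o,[.515,-.158,.265],-4.8))
o,c=snap('side','s3');o,c=snap('scene','c3')
tile([('w3',322,270,100),('s3',300,340,60),('c3',268,90,45)],'pics/t4.png')
E
```

```text
6.85 [ 0.43672578 -0.37435824  0.26058659] 0.04132539264506858 [ 0.26216629 -0.97895255 -0.60057604] ('now-axes', array([  -4.4, -177.6, -146.3]), 'turn', array([ 2.439e+01, -3.000e-02, -2.000e-02]), 'final-axes', array([  -4.4, -222.1,  -59.9]))
```

View pics/t4.png

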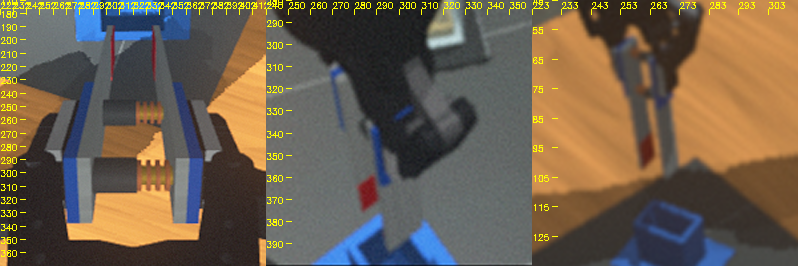

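The tongs hang straight and are held. Turning next, then moving over the well.

play_rows --commands '[[[-0.4,0,0],[1.2,0,0],0.04],[[-0.5,0,0],[2.4,0,0],0.04],[[-0.5,0,0],[2.6,0,0],0.04],[[-0.5,0,0],[2.6,0,0],0.04],[[-0.5,0,0],[2.6,0,0],0.04],[[-0.5,0,0],[2.6,0,0],0.04],[[-0.5,0,0],[2.6,0,0],0.04],[[-0.5,0,0],[2.6,0,0],0.04],[[-0.5,0,0],[2.6,0,0],0.04],[[0,0,0],[1.6,0,0],0.04],[[0,0,0],[1.0,0,0],0.04],[[0,0,0],[0,0,0],0.04]]'

```text
t: 8.2
eef_pos: [0.4366, -0.3742, 0.2644]
orientation: [0.03, -0.706, 0.03, 0.707]
contact_force: [0.7, -0.7, -1.1]
grip_width: 0.041
```

play_rows --commands '[[[0,-3,-0.9],[0,0,0],0.04],[[0,-7,-1.9],[0,0,0],0.04],[[0,-11,-2.9],[0,0,0],0.04],[[0,-14,-3.8],[0,0,0],0.04],[[0,-14,-3.8],[0,0,0],0.04],[[0,-14,-3.8],[0,0,0],0.04],[[0,-14,-3.8],[0,0,0],0.04],[[0,-14,-3.8],[0,0,0],0.04],[[0,-14,-3.8],[0,0,0],0.04],[[0,-14,-3.8],[0,0,0],0.04],[[0,-14,-3.8],[0,0,0],0.04],[[0,-14,-3.8],[0,0,0],0.04],[[0,-14,-3.8],[0,0,0],0.04],[[0,-14,-3.8],[0,0,0],0.04],[[0,-14,-3.8],[0,0,0],0.04],[[0,-11,-2.9],[0,0,0],0.04],[[0,-8,-1.9],[0,0,0],0.04],[[0,-4,-0.9],[0,0,0],0.04],[[0,-2,-0.5],[0,0,0],0.04],[[0,0,0],[0,0,0],0.04]]'

```text
t: 10.2
eef_pos: [0.5118, -0.1659, 0.2645]
orientation: [-0.03, 0.706, -0.03, -0.706]
contact_force: [-0.2, -0.0, -0.8]
grip_width: 0.0411
```

```bash
python3 - <<'E'
from h import *
o,c=snap('wrist','w4');print(o['t'],o['eef_pos'],o['grip_width'],o['contact_force'],plan(o,[.516,-.159,.265],-4.8))
o,c=snap('side','s4');o,c=snap('scene','c4')
tile([('w4',322,180,100),('s4',310,240,65),('c4',291,150,55)],'pics/t5.png')
E
```

```text
10.2 [ 0.5118151  -0.16594452  0.26449868] 0.04107440245986242 [-0.19937172 -0.00388024 -0.75854644] ('now-axes', array([-0.5, -7.3, -3.6]), 'turn', array([-0.01, -0.  , -0.01]), 'final-axes', array([-0.5, -7.3, -3.6]))
```

View pics/t5.png

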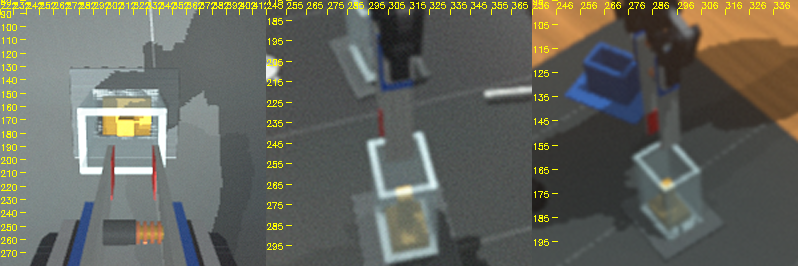

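The tongs stand upright over the well. In the wrist tile the rim's outer edges span x 78–167 and the yellow neck top is near (131,125). I'll measure these numerically.

```bash
python3 - <<'E'
from h import *
c=load('w4');im=c['color'];hsv=cv2.cvtColor(im,cv2.COLOR_RGB2HSV).astype(int)
roi=np.zeros(im.shape[:2],bool);roi[135:225,270:360]=1
wm=(hsv[...,2]>185)&(hsv[...,1]<45)&roi
wm=cv2.morphologyEx(wm.astype(np.uint8),cv2.MORPH_OPEN,np.ones((2,2)))
ys,xs=np.nonzero(wm)
rows=np.bincount(ys,minlength=400);cols=np.bincount(xs,minlength=640)
print('rows',[(i,rows[i]) for i in range(135,225) if rows[i]>25]);print('cols',[(i,cols[i]) for i in range(270,360) if cols[i]>25])
# side edges outer per row; slopes
L=[(y,xs[ys==y].min(),xs[ys==y].max()) for y in range(160,210,6) if rows[y]>0];print(L)
ym=(hsv[...,0]>18)&(hsv[...,0]<32)&(hsv[...,1]>120)&(hsv[...,2]>215)&roi
n,lab,st,ce=cv2.connectedComponentsWithStats(ym.astype(np.uint8))
print(st[1:][st[1:,4]>15],ce[1:][st[1:,4]>15])
for i in range(1,n):
    if st[i,4]>60: print('neck?',onz(c,ce[i],.065))
E
```

```text
rows [(150, np.int64(32)), (151, np.int64(30)), (152, np.int64(26)), (162, np.int64(67)), (163, np.int64(68)), (164, np.int64(68)), (165, np.int64(68)), (166, np.int64(67)), (167, np.int64(67)), (207, np.int64(46)), (208, np.int64(46)), (209, np.int64(46)), (210, np.int64(46)), (211, np.int64(45))]
cols [(282, np.int64(39)), (283, np.int64(49)), (284, np.int64(50)), (285, np.int64(50)), (286, np.int64(50)), (287, np.int64(50)), (342, np.int64(29)), (343, np.int64(33)), (344, np.int64(37)), (345, np.int64(41)), (346, np.int64(44)), (347, np.int64(44))]
[(166, np.int64(281), np.int64(347)), (172, np.int64(281), np.int64(347)), (178, np.int64(281), np.int64(347)), (184, np.int64(282), np.int64(347)), (190, np.int64(282), np.int64(347)), (196, np.int64(282), np.int64(347)), (202, np.int64(283), np.int64(347)), (208, np.int64(283), np.int64(337))]
[[301 168  35  15 361]] [[316.39889197 174.21606648]]
neck? [ 0.51971145 -0.15981929  0.065     ]
```

```bash
python3 - <<'E'
from h import *
c=load('w4');im=c['color'];hsv=cv2.cvtColor(im,cv2.COLOR_RGB2HSV).astype(int)
P=np.array([onz(c,u,.105)[:2] for u in [(281,161.5),(348.5,161.5),(347.7,212),(283,212)]]);print(P.round(4),P.mean(0).round(4))
for i in range(4):
    e=P[(i+1)%4]-P[i];print(np.linalg.norm(e).round(4),np.degrees(np.arctan2(e[1],e[0])).round(1))
for y in range(150,184,2): print(y,''.join('%4d'%v for v in hsv[y,296:344:2,2]))
E
```

```text
[[ 0.5441 -0.1287]
 [ 0.5387 -0.1931]
 [ 0.4873 -0.1895]
 [ 0.4927 -0.1242]] [ 0.5157 -0.1589]
0.0646 -94.8
0.0516 175.9
0.0655 85.2
0.0516 -5.0
150  230 217 208 209 221 199 166 154 166 172 167 188 222 202 182 165 149 146 186 231 235 234 213 111
152  230 227 168 159 147 154 144 141 148 141 140 147 162 162 161 142 143 135 133 146 188 176 150 125
154  205 198 143 146 148 148 145 197 194 196 190 193 191 191 190 191 191 165 146 147 178 192 168 134
156  130 127 155 149 152 152 151 181 205 200 201 206 162 207 207 190 162 166 151 149 178 160 160 141
158  129 128 153 147 150 150 154 179 201 198 201 178 150 151 149 149 152 154 152 152 169 161 141 146
160  121 121 145 142 144 145 141 175 201 199 141 144 145 146 147 151 145 144 147 149 138 148 137 140
162  255 255 255 255 255 255 255 255 255 255 255 255 255 255 255 255 255 255 255 255 255 254 252 250
164  255 254 255 255 255 255 255 255 255 254 254 254 254 255 255 255 255 255 255 255 255 253 252 250
166  255 255 255 255 255 255 255 255 255 255 255 255 255 255 255 255 255 255 255 255 255 253 249 249
168   85  83 200 227 225 226 223 255 117 120 118 124 121 144 206 219 228 255 255 255 119 156 141 255
170   96  88 193 222 221 222 217 255 248 248 247 247 240 208 195 212 255 255 255 255 126 158 145 255
172  132 121 198 226 226 228 226 255 255 255 255 255 255 255 245 249 255 255 255 255 174 156 144 255
174  157 110 198 226 225 225 226 255 255 255 255 255 255 255 202 220 244 226 227 230 161 176 144 255
176  141 112 196 220 226 228 226 255 255 255 255 255 255 255 205 223 233 233 232 231 148 161 148 255
178  147 112 193 210 223 225 221 255 255 255 255 255 255 255 198 216 203 203 203 194 140 160 150 255
180  105  95 213 223 230 228 230 255 255 255 255 255 255 255 197 204 202 203 204 211 178 173 156 255
182  155 131 126 125 131 149 138 177 240 230 225 231 232 203 135 133 131 140 148 141 152 152 144 255
```

```bash
python3 - <<'E'
from h import *
from bench import robot
c=load('w4');n=onz(c,(316.7,176),.065);print(n)
o=robot.get_obs();A=rot(o['orientation'])
print('neck rel tool mm',A.T@(n-o['eef_pos'])*1e3, 'well', A.T@(np.array([.5155,-.1587,.105])-o['eef_pos'])*1e3)
# tips in the wrist view? projected expected blade tips
for L in([-.0125],[.0125]):
  for x in(-.012,.012): print(proj(c,[o['eef_pos']+A@np.array([.1237,L[0],x])]))
E
```

```text
[ 0.51766377 -0.15997207  0.065     ]
neck rel tool mm [199.47607087  -6.82714125  -5.48033724] well [159.4762405   -7.9065505   -3.21129906]
[[308.50358723 189.00624633]]
[[308.86016583 215.08361291]]
[[337.55648748 189.04348893]]
[[337.07959989 215.12077224]]
```

play_rows --commands '[[[0,-2,-1.5],[0,0,0],0.04],[[0,-3,-2],[0,0,0],0.04],[[0,-2,-1],[0,0,0],0.04],[[0,0,0],[0,0,0],0.04],[[0,0,0],[0,0,0],0.04],[[4,0,0],[0,0,0],0.04],[[6,0,0],[0,0,0],0.04],[[6,0,0],[0,0,0],0.04],[[6,0,0],[0,0,0],0.04],[[6,0,0],[0,0,0],0.04],[[6,0,0],[0,0,0],0.04],[[6,0,0],[0,0,0],0.04],[[4,0,0],[0,0,0],0.04],[[0,0,0],[0,0,0],0.04]]'

```text
t: 11.75
eef_pos: [0.5167, -0.1592, 0.2199]
orientation: [0.03, -0.706, 0.03, 0.707]
contact_force: [-0.4, 0.6, -0.8]
grip_width: 0.0411
```

```bash
python3 - <<'E'
from h import *
o,c=snap('wrist','w5');print(o['t'],o['eef_pos'],o['grip_width'],o['contact_force'],plan(o,[.517,-.1595,.157],-4.8))
o,c=snap('side','s5');o,c=snap('scene','c5')
tile([('w5',322,200,50),('s5',310,260,50),('c5',291,165,40)],'pics/t6.png')
E
```

```text
11.75 [ 0.51668773 -0.15915282  0.21991673] 0.04109320656534736 [-0.3545148   0.58487722 -0.79716349] ('now-axes', array([62.9,  0.3, -0.4]), 'turn', array([-0.  ,  0.05,  0.01]), 'final-axes', array([62.9,  0.3, -0.3]))
```

View pics/t6.png

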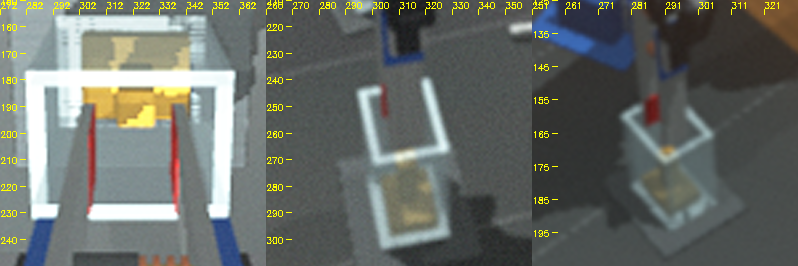

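Tips are inside the rim and the neck lies centred between the blades (tile x about 137 against 134). Descending.

play_rows --commands '[[[4,0,0],[0,0,0],0.04],[[6,0,0],[0,0,0],0.04],[[6,0,0],[0,0,0],0.04],[[6,0,0],[0,0,0],0.04],[[6,0,0],[0,0,0],0.04],[[6,0,0],[0,0,0],0.04],[[6,0,0],[0,0,0],0.04],[[6,0,0],[0,0,0],0.04],[[6,0,0],[0,0,0],0.04],[[4,0,0],[0,0,0],0.04],[[4,0,0],[0,0,0],0.04],[[2,0,0],[0,0,0],0.04],[[0,0,0],[0,0,0],0.04],[[0,0,0],[0,0,0],0.04]]'

```text
t: 13.3
eef_pos: [0.517, -0.1592, 0.1586]
orientation: [-0.03, 0.707, -0.03, -0.706]
contact_force: [-0.0, -0.6, -0.7]
grip_width: 0.0407
```

play_rows --commands '[[[0,0,0],[0,0,0],0.1],[[0,0,0],[0,0,0],0.15],[[0,0,0],[0,0,0],0.2],[[0,0,0],[0,0,0],0.25],[[0,0,0],[0,0,0],0.3],[[0,0,0],[0,0,0],0.35],[[0,0,0],[0,0,0],0.5],[[0,0,0],[0,0,0],0.5],[[0,0,0],[0,0,0],0.5],[[0,0,0],[0,0,0],0.5]]' --force 50

```text
t: 14.3
eef_pos: [0.517, -0.1594, 0.1587]
orientation: [-0.03, 0.707, -0.03, -0.706]
contact_force: [-0.8, -1.5, 5.6]
grip_width: 0.0288
```

play_rows --commands '[[[-1,0,0],[0,0,0],0.5],[[-2,0,0],[0,0,0],0.5],[[-3,0,0],[0,0,0],0.5],[[-3,0,0],[0,0,0],0.5],[[-3,0,0],[0,0,0],0.5],[[-2,0,0],[0,0,0],0.5],[[-1,0,0],[0,0,0],0.5],[[0,0,0],[0,0,0],0.5],[[0,0,0],[0,0,0],0.5]]'

```text
t: 15.2
eef_pos: [0.5169, -0.1592, 0.1734]
orientation: [0.03, -0.706, 0.03, 0.707]
contact_force: [-0.1, -0.1, -5.1]
grip_width: 0.0285
```

```bash
python3 - <<'E'
from h import *
o,c=snap('wrist','w6');print(o['t'],o['eef_pos'],o['grip_width'],o['contact_force'],o['ft_torque'])
o,c=snap('scene','c6');o,c2=snap('side','s6')
for a,b in(('c5',c),('s5',c2)):
    hs=[cv2.cvtColor(x['color'],cv2.COLOR_RGB2HSV).astype(int) for x in(load(a),c if a=='c5' else c2)]
    y0,y1,x0,x1=(160,205,275,312) if a=='c5' else (255,310,290,330)
    for h in hs:
        h=h[y0:y1,x0:x1];m=(h[...,0]>15)&(h[...,0]<33)&(h[...,1]>90);ys,xs=np.nonzero(m);print(a,m.sum(),xs.mean()+x0,ys.mean()+y0,ys.min()+y0,ys.max()+y0)
E
```

```text
15.2 [ 0.51687382 -0.15916317  0.17344053] 0.02849243222232442 [-0.09101952 -0.13466244 -5.06049248] [-0.04554862 -0.00269022 -0.00801604]
c5 4 292.0 169.75 169 170<stdin>:8: RuntimeWarning: Mean of empty slice.
  ret = ret.dtype.type(ret / rcount)
Traceback (most recent call last):
ValueError: zero-size array to reduction operation minimum which has no identity
```

play_rows --commands '[[[-3,0,0],[0,0,0],0.5],[[-5,0,0],[0,0,0],0.5],[[-6,0,0],[0,0,0],0.5],[[-6,0,0],[0,0,0],0.5],[[-7,0,0],[0,0,0],0.5],[[-7,0,0],[0,0,0],0.5],[[-7,0,0],[0,0,0],0.5],[[-7,0,0],[0,0,0],0.5],[[-7,0,0],[0,0,0],0.5],[[-7,0,0],[0,0,0],0.5],[[-7,0,0],[0,0,0],0.5],[[-7,0,0],[0,0,0],0.5],[[-7,0,0],[0,0,0],0.5],[[-7,0,0],[0,0,0],0.5],[[-7,0,0],[0,0,0],0.5],[[-7,0,0],[0,0,0],0.5],[[-7,0,0],[0,0,0],0.5],[[-6,0,0],[0,0,0],0.5],[[-3,0,0],[0,0,0],0.5],[[0,0,0],[0,0,0],0.5]]'

```text
t: 17.35
eef_pos: [0.517, -0.1592, 0.2939]
orientation: [-0.03, 0.707, -0.03, -0.706]
contact_force: [-0.8, 0.2, -3.1]
grip_width: 0.0288
```

```bash
python3 - <<'E'
from h import *
o,c=snap('wrist','w7');print(o['t'],o['eef_pos'],o['grip_width'],o['contact_force'],o['ft_torque'])
o,c=snap('scene','c7');o,c2=snap('side','s7')
p=o['eef_pos'];print(proj(c,[[p[0],p[1],p[2]-.137]]),proj(c2,[[p[0],p[1],p[2]-.137]]))
tile([('w7',322,200,70),('s7',310,225,60),('c7',291,130,50)],'pics/t7.png')
print(plan(o,[.4705,.338,.30],0))
s,d=load('scene0'),load('side0')
for n,c in(('s',s),('d',d)):
    g=cv2.cvtColor(c['color'],cv2.COLOR_RGB2HSV)[...,2]
    x0,y0,w=(400,258,70) if n=='s' else (222,125,56)
    r=(g[y0:y0+w,x0:x0+w]<48).astype(np.uint8);k,l,st,ce=cv2.connectedComponentsWithStats(r);i=1+st[1:,4].argmax()
    cn,_=cv2.findContours((l==i).astype(np.uint8),0,1);E=cv2.fitEllipse(max(cn,key=len));pts=max(cn,key=len)[:,0]+[x0,y0]
    W=np.array([onz(c,q,.022)[:2] for q in pts]);f=least_squares(lambda p:np.hypot(*(W-p[:2]).T)-p[2],[.47,.338,.049]);print(n,st[i],E[0][0]+x0,E[0][1]+y0,f.x,np.abs(f.fun).max())
E
```

```text
17.35 [ 0.5170112  -0.15924094  0.29385386] 0.02879828389123688 [-0.75053587  0.17458174 -3.13682143] [ 0.00071417 -0.07090508  0.03112014]
[[289.76201168 150.53310784]] [[311.56830742 236.5259822 ]]
('now-axes', array([  -6.6, -491.6,   87.8]), 'turn', array([-4.8 ,  0.02,  0.  ]), 'final-axes', array([  -6.7, -497.2,   46.3]))
s [  15   16   36   35 1001] 432.6579132080078 290.95310974121094 [0.47309511 0.33685417 0.04463102] 0.0020165521039358994
d [ 12  10  32  21 531] 249.15884590148926 145.45205116271973 [0.4694393  0.33566447 0.04596833] 0.004275183599144201
```

View pics/t7.png

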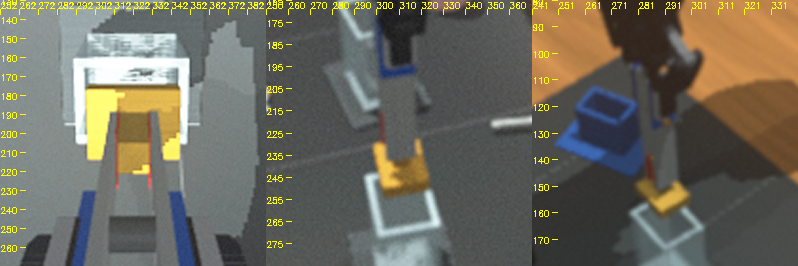

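The die is firmly held and upright, clear of the rim. I'm carrying it to the cushion.

play_rows --commands '[[[-1,-4,0.7],[0,0,0],0.5],[[-2,-8,1.4],[0,0,0],0.5],[[-2,-12,2.1],[0,0,0],0.5],[[-1,-13,2.3],[0,0,0],0.5],[[0,-13,2.3],[0,0,0],0.5],[[0,-13,2.3],[0,0,0],0.5],[[0,-13,2.3],[0,0,0],0.5],[[0,-13,2.3],[0,0,0],0.5],[[0,-13,2.3],[0,0,0],0.5],[[0,-13,2.3],[0,0,0],0.5],[[0,-13,2.3],[0,0,0],0.5],[[0,-13,2.3],[0,0,0],0.5],[[0,-13,2.3],[0,0,0],0.5],[[0,-13,2.3],[0,0,0],0.5],[[0,-13,2.3],[0,0,0],0.5],[[0,-13,2.3],[0,0,0],0.5],[[0,-13,2.3],[0,0,0],0.5],[[0,-13,2.3],[0,0,0],0.5],[[0,-13,2.3],[0,0,0],0.5],[[0,-13,2.3],[0,0,0],0.5]]'

```text
t: 19.5
eef_pos: [0.4942, 0.0896, 0.2995]
orientation: [-0.03, 0.706, -0.03, -0.706]
contact_force: [0.6, 0.5, -2.9]
grip_width: 0.0283
```

play_rows --commands '[[[0,-13,2.3],[0,0,0],0.5],[[0,-13,2.3],[0,0,0],0.5],[[0,-13,2.3],[0,0,0],0.5],[[0,-13,2.3],[0,0,0],0.5],[[0,-13,2.3],[0,0,0],0.5],[[0,-13,2.3],[0,0,0],0.5],[[0,-13,2.3],[0,0,0],0.5],[[0,-13,2.3],[0,0,0],0.5],[[0,-13,2.3],[0,0,0],0.5],[[0,-13,2.3],[0,0,0],0.5],[[0,-13,2.3],[0,0,0],0.5],[[0,-13,2.3],[0,0,0],0.5],[[0,-13,2.3],[0,0,0],0.5],[[0,-13,2.3],[0,0,0],0.5],[[0,-13,2.3],[0,0,0],0.5],[[0,-12,2.1],[0,0,0],0.5],[[0,-8,1.4],[0,0,0],0.5],[[0,-4,0.7],[0,0,0],0.5],[[0,0,0],[0,0,0],0.5],[[0,0,0],[0,0,0],0.5]]'

```text
t: 21.5
eef_pos: [0.4742, 0.3096, 0.2995]
orientation: [-0.03, 0.707, -0.03, -0.706]
contact_force: [0.3, 0.4, -4.1]
grip_width: 0.0284
```

```bash
python3 - <<'E'
from h import *
o,c=snap('wrist','w8');o,_=snap('scene','c8');o,_=snap('side','s8');print(o['t'],o['eef_pos'],o['grip_width'],o['contact_force'],plan(o,[.471,.337,.30],-4.8))
g=c['color'].astype(int)
print(proj(c,[[.471,.337,.022],[.526,.337,.022],[.416,.337,.022],[.471,.392,.022],[.471,.282,.022]]).round(1))
# rim: bright steel; sample radially from expected centre for dark->bright inner edge
v=cv2.cvtColor(c['color'],cv2.COLOR_RGB2GRAY).astype(float)
pts=[]
C=np.array([.471,.337,.022])
for a in np.radians(range(0,360,6)):
    r=np.arange(.035,.066,.0005);P=C+np.c_[np.cos(a)*r,np.sin(a)*r,0*r];u=proj(c,P).astype(np.float32)
    pr=cv2.remap(v.astype(np.float32),u[None,:,0].copy(),u[None,:,1].copy(),1)[0]
    if pr[:10].max()<60 and pr.max()>110: 
        k=np.argmax(np.diff(pr[:]));pts.append((round(np.degrees(a)),r[k]))
print(pts)
W=np.array([[C[0]+r*np.cos(np.radians(a)),C[1]+r*np.sin(np.radians(a))] for a,r in pts])
f=least_squares(lambda p:np.hypot(*(W-p[:2]).T)-p[2],[.471,.337,.05],loss='soft_l1',f_scale=.001);print(f.x,np.abs(f.fun).max())
E
```

```text
21.6 [0.47423071 0.30947539 0.29953177] 0.02797510141682207 [ 0.37906048 -0.15123568 -3.75869969] ('now-axes', array([ -0.5, -27.2,   5.5]), 'turn', array([-0.04, -0.01, -0.01]), 'final-axes', array([ -0.5, -27.2,   5.5]))
[[302.7 170.5]
 [298.4 129.7]
 [306.7 208.1]
 [263.1 173.8]
 [342.7 167.2]]
[]Traceback (most recent call last):
  File "<stdin>", line 16, in <module>
    return func(*args, **kwargs)
    vector_fun = VectorFunction(
        fun_wrapped,
    ...<6 lines>...
        workers=workers
    )
    self._update_fun()
    ~~~~~~~~~~~~~~~~^^
    self.f = self.fun_wrapped(xp_copy(self.x))
             ~~~~~~~~~~~~~~~~^^^^^^^^^^^^^^^^^
    return np.atleast_1d(self.fun(x))
                         ~~~~~~~~^^^
    return self.f(x, *self.args, **self.kwargs)
           ~~~~~~^^^^^^^^^^^^^^^^^^^^^^^^^^^^^^
  File "<stdin>", line 16, in <lambda>
ValueError: operands could not be broadcast together with shapes (0,) (2,)
```

```bash
cat > cush.py <<'E'
from h import *
for tag in('scene0','side0','w8'):
    c=load(tag);v=c['color'].min(2).astype(np.float32);C=np.array([.471,.337,.022])
    for it in range(2):
        pts=[]
        for a in np.radians(range(0,360,5)):
            r=np.arange(.040,.068,.0005);P=C+np.c_[np.cos(a)*r,np.sin(a)*r,0*r];u=proj(c,P).astype(np.float32)
            pr=cv2.remap(v,u[None,:,0].copy(),u[None,:,1].copy(),1)[0]
            w=np.clip(pr-110,0,None)
            if w.max()>20 and w[:4].max()==0 and w[-4:].max()==0: pts.append(C[:2]+(r*w).sum()/w.sum()*np.array([np.cos(a),np.sin(a)]))
        W=np.array(pts)
        if len(W)<8: print(tag,'few',len(W));break
        f=least_squares(lambda p:np.hypot(*(W-p[:2]).T)-p[2],[.471,.337,.05],loss='soft_l1',f_scale=.001);C[:2]=f.x[:2]
    else: print(tag,len(W),f.x,np.abs(f.fun).mean())
E
python3 cush.py
```

```text
scene0 63 [0.47349771 0.33721643 0.05206465] 0.00027457918402483845
side0 44 [0.46877036 0.32795379 0.05183066] 0.0003931777370907222
w8 few 7
```

```bash
python3 - <<'E'
from h import *
a=np.linspace(0,2*np.pi,72)[:,None];d=load('side0')
for C in([.4735,.3372],[.471,.337],[.470,.332],[.4688,.328]):
    u=proj(d,np.c_[C[0]+.049*np.cos(a),C[1]+.049*np.sin(a),0*a+.022]);print(C,u.min(0),u.max(0))
v=d['color'].min(2);print('col250',[(y,int(v[y,250])) for y in range(126,166)]);print('row146',[(x,int(v[146,x])) for x in range(226,276)])
# overlay on w8, c8
c=load('w8')
im=cv2.resize(c['color'][:,:,::-1],None,fx=1,fy=1).copy()
for C,col in(([.4735,.3372],(0,255,0)),([.470,.332],(0,0,255))):
    for r in(.049,.055): cv2.polylines(im,[proj(c,np.c_[C[0]+r*np.cos(a),C[1]+r*np.sin(a),0*a+.022]).round().astype(int)],True,col,1)
im=im[90:250,200:400]
def ov(c,x0,y0,w,h):
    im=cv2.resize(c['color'][y0:y0+h,x0:x0+w,::-1],None,fx=4,fy=4,interpolation=cv2.INTER_CUBIC)
    for C,col in(([.4735,.3372],(0,255,0)),([.470,.332],(0,0,255))):
        u=(proj(c,np.c_[C[0]+.049*np.cos(a),C[1]+.049*np.sin(a),0*a+.022])-[x0,y0]+.5)*4
        cv2.polylines(im,[u.round().astype(int)],True,col,1)
    return im
raw=c['color'][90:250,200:400,::-1]
top=np.hstack([cv2.resize(raw,None,fx=2,fy=2),cv2.resize(im,None,fx=2,fy=2)])
bot=np.hstack([ov(d,220,120,60,50),ov(load('s8'),220,95,70,75)[:200],ov(load('scene0'),400,260,68,68)[:200]])
bot=cv2.copyMakeBorder(bot,0,0,0,max(0,800-bot.shape[1]),0)[:, :800]
cv2.imwrite('pics/t8.png',np.vstack([top,bot]))
E
```

```text
[0.4735, 0.3372] [232.87823394 134.64025095] [268.14348498 155.17955159]
[0.471, 0.337] [231.98696373 134.83256138] [267.2808169  155.39694518]
[0.47, 0.332] [231.86067474 135.83220002] [267.27290869 156.53353066]
[0.4688, 0.328] [231.61392246 136.66163933] [267.12537862 157.47678289]
col250 [(126, 72), (127, 70), (128, 71), (129, 72), (130, 67), (131, 70), (132, 67), (133, 68), (134, 63), (135, 39), (136, 22), (137, 16), (138, 22), (139, 19), (140, 24), (141, 27), (142, 24), (143, 21), (144, 22), (145, 22), (146, 25), (147, 25), (148, 26), (149, 23), (150, 25), (151, 22), (152, 24), (153, 24), (154, 24), (155, 27), (156, 83), (157, 153), (158, 167), (159, 136), (160, 95), (161, 83), (162, 70), (163, 67), (164, 61), (165, 66)]
row146 [(226, 79), (227, 75), (228, 75), (229, 96), (230, 130), (231, 149), (232, 107), (233, 52), (234, 26), (235, 18), (236, 23), (237, 25), (238, 20), (239, 25), (240, 19), (241, 23), (242, 25), (243, 15), (244, 24), (245, 25), (246, 22), (247, 27), (248, 24), (249, 21), (250, 25), (251, 16), (252, 33), (253, 21), (254, 26), (255, 21), (256, 17), (257, 28), (258, 23), (259, 21), (260, 17), (261, 20), (262, 30), (263, 18), (264, 22), (265, 18), (266, 84), (267, 162), (268, 190), (269, 154), (270, 101), (271, 72), (272, 70), (273, 73), (274, 71), (275, 68)]
```

View pics/t8.png

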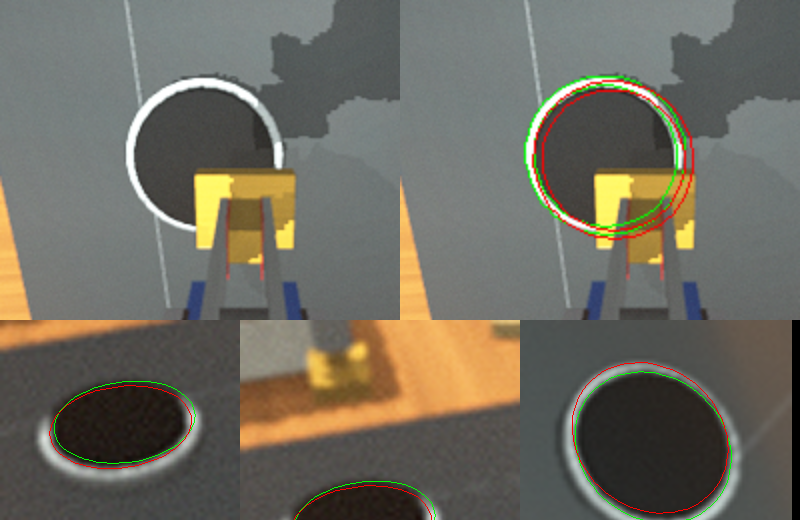

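Wrist image: the rim circle agrees with the green candidate (0.473, 0.337), so I'm using (0.472, 0.337). Moving over the centre and lowering.

play_rows --commands '[[[0,-3,0.6],[0,0,0],0.5],[[0,-6,1.0],[0,0,0],0.5],[[0,-8,1.4],[0,0,0],0.5],[[0,-6,1.0],[0,0,0],0.5],[[0,-4.5,0.8],[0,0,0],0.5],[[0,0,0],[0,0,0],0.5],[[4,0,0],[0,0,0],0.5],[[8,0,0],[0,0,0],0.5],[[9,0,0],[0,0,0],0.5],[[9,0,0],[0,0,0],0.5],[[9,0,0],[0,0,0],0.5],[[9,0,0],[0,0,0],0.5],[[9,0,0],[0,0,0],0.5],[[9,0,0],[0,0,0],0.5],[[9,0,0],[0,0,0],0.5],[[9,0,0],[0,0,0],0.5],[[9,0,0],[0,0,0],0.5],[[8,0,0],[0,0,0],0.5],[[4,0,0],[0,0,0],0.5],[[0,0,0],[0,0,0],0.5]]'

```text
t: 23.65
eef_pos: [0.4714, 0.3378, 0.194]
orientation: [0.029, -0.706, 0.03, 0.707]
contact_force: [-1.1, -0.3, -3.2]
grip_width: 0.0284
```

```bash
python3 - <<'E'
from h import *
o,c=snap('wrist','w9');o,d=snap('side','s9');print(o['t'],o['eef_pos'],o['grip_width'],o['contact_force'],plan(o,[.4715,.3375,.1757],-4.8))
v=c['color'].min(2).astype(np.float32);C=np.array([.472,.337,.022])
for a in range(0,360,15):
    t=np.radians(a);r=np.arange(.040,.068,.0005);u=proj(c,C+np.c_[np.cos(t)*r,np.sin(t)*r,0*r]).astype(np.float32)
    pr=cv2.remap(v,u[None,:,0].copy(),u[None,:,1].copy(),1)[0];w=np.clip(pr-130,0,None)
    print(a,pr.max(),((r*w).sum()/max(w.sum(),1)).round(4),end='; ')
E
```

```text
23.7 [0.47159381 0.33787291 0.19444883] 0.028899711323680747 [ 1.10067523  0.15577538 -3.64483296] ('now-axes', array([18.7,  0.4,  0.1]), 'turn', array([-0.01,  0.01, -0.  ]), 'final-axes', array([18.7,  0.4,  0.1]))
0 208.38281 0.0533; 15 255.0 0.0533; 30 255.0 0.0529; 45 255.0 0.0536; 60 255.0 0.0529; 75 255.0 0.0527; 90 255.0 0.0524; 105 255.0 0.0519; 120 255.0 0.0516; 135 255.0 0.0523; 150 209.47949 0.0504; 165 253.88281 0.0499; 180 254.85938 0.0495; 195 113.66406 0.0; 210 254.0 0.0487; 225 254.8125 0.0486; 240 253.40039 0.0487; 255 253.3125 0.0487; 270 254.68945 0.0492; 285 213.82812 0.0496; 300 209.55469 0.05; 315 209.3789 0.0507; 330 211.32812 0.0516; 345 254.6875 0.0529;
```

play_rows --commands '[[[2,-0.6,-1.4],[0,0,0],0.5],[[3,0,0],[0,0,0],0.5],[[3,0,0],[0,0,0],0.5],[[3,0,0],[0,0,0],0.5],[[2,0,0],[0,0,0],0.5],[[1,0,0],[0,0,0],0.5],[[1,0,0],[0,0,0],0.5],[[1,0,0],[0,0,0],0.5],[[0,0,0],[0,0,0],0.5],[[0,0,0],[0,0,0],0.5]]'

```text
t: 24.75
eef_pos: [0.473, 0.3383, 0.1785]
orientation: [-0.03, 0.706, -0.03, -0.706]
contact_force: [-0.3, 0.0, -3.4]
grip_width: 0.0285
```

play_rows --commands '[[[0.5,0,0],[0,0,0],0.5],[[0.5,0,0],[0,0,0],0.5],[[0.5,0,0],[0,0,0],0.5],[[0,0,0],[0,0,0],0.5],[[0,0,0],[0,0,0],0.5]]'

```text
t: 25.25
eef_pos: [0.473, 0.3383, 0.177]
orientation: [0.03, -0.706, 0.03, 0.707]
contact_force: [0.7, 0.3, -3.4]
grip_width: 0.0284
```

play_rows --commands '[[[0.5,0,0],[0,0,0],0.5],[[0.5,0,0],[0,0,0],0.5],[[0,0,0],[0,0,0],0.5],[[0,0,0],[0,0,0],0.5]]'

```text
t: 25.65
eef_pos: [0.473, 0.3383, 0.176]
orientation: [0.03, -0.706, 0.03, 0.706]
contact_force: [-0.4, -0.0, -4.1]
grip_width: 0.0283
```

play_rows --commands '[[[0.4,0,0],[0,0,0],0.5],[[0,0,0],[0,0,0],0.5],[[0,0,0],[0,0,0],0.5]]'

```text
t: 25.95
eef_pos: [0.4731, 0.3383, 0.1757]
orientation: [-0.03, 0.707, -0.03, -0.706]
contact_force: [-0.7, -0.4, -1.5]
grip_width: 0.0286
```

play_rows --commands '[[[0.3,0,0],[0,0,0],0.5],[[0,0,0],[0,0,0],0.5],[[0,0,0],[0,0,0],0.5]]'

```text
t: 26.25
eef_pos: [0.4732, 0.3384, 0.1757]
orientation: [-0.03, 0.707, -0.03, -0.706]
contact_force: [-2.0, -0.7, 5.9]
grip_width: 0.0284
```

play_rows --commands '[[[0,0,0],[0,0,0],0.32],[[0,0,0],[0,0,0],0.28],[[0,0,0],[0,0,0],0.24],[[0,0,0],[0,0,0],0.2],[[0,0,0],[0,0,0],0.16],[[0,0,0],[0,0,0],0.12],[[0,0,0],[0,0,0],0.08],[[0,0,0],[0,0,0],0.04],[[0,0,0],[0,0,0],0.04],[[0,0,0],[0,0,0],0.04],[[0,0,0],[0,0,0],0.04]]'

```text
t: 27.35
eef_pos: [0.473, 0.3383, 0.1753]
orientation: [0.03, -0.706, 0.03, 0.706]
contact_force: [0.0, 0.1, -1.6]
grip_width: 0.041
```

```bash
python3 - <<'E'
from h import *
o,c=snap('wrist','w10');o,d=snap('scene','c10');print(o['t'],o['eef_pos'],o['grip_width'],o['contact_force'])
im=c['color'];h=cv2.cvtColor(im,cv2.COLOR_RGB2HSV).astype(int)
p=o['eef_pos'];A=rot(o['orientation'])
print('exp neck top',proj(c,[[.4737,.3377,.082]]),'tips',proj(c,[p+A@np.array([.1237,s*.0125,0]) for s in(-1,1)]))
for y in range(150,300,6): print(y,''.join('Y' if (18<h[y,x,0]<32 and h[y,x,1]>110 and h[y,x,2]>90) else 'B' if (100<h[y,x,0]<125 and h[y,x,1]>150) else 'r' if ((h[y,x,0]<8 or h[y,x,0]>172)and h[y,x,1]>110) else '#' if h[y,x,2]>200 else '+' if h[y,x,2]>100 else '.' for x in range(260,390,2)))
E
```

```text
27.4 [0.47299939 0.3383081  0.17529626] 0.04093532785958336 [-0.05556208 -1.08172763 -1.0007409 ]
exp neck top [[323.36698721 213.58986729]] tips [[308.2894508  202.08456111]
 [336.92459272 202.10850743]]
150 ++++++++++++######...........................+####+..............
156 +++++++++#####...................................+###+...........
162 ++++++++####........................................###+.........
168 ++++++####...........................................+###........
174 +++++###+..........+YYYYYYYYYYYYYYYYYYYYYYY............+##.+...++
180 ++++####...........YYYYYYYYYYYYYYYYYYYYYYYYY............+##.+++++
186 ++++###............YYYYYYYYYYYYYYYYYYYYYYYYY............###++++++
192 ++++###............YYY++YYYYYYYYYYYYYY++++YY............+##++++++
198 +++++##............YY++r+YYYYYYYYYYYYY#r++YY............###++++++
204 +++++###...........Y+++r+YYYYYYYYYYYYYYr+++Y...........+##+++++++
210 +++++++##..........++++r#YYYYYYYYYYYYYYr+++...........###++++++++
216 ++++++++###........++++rr..YYYYYYYYY..rr++++........+##++++++++++
222 ++++++++++###.....+++++r...............r+++++.....#
[... 154 characters left out ...]

240 +++++++++++++B+++++++++++++#########+++++++++++BB++++++++++++++++
246 ++++++++++.+BBB+++++.............+++++++++++++++B+B..++++++++++++
252 +++++++++..BBB++++++............++Y++Y++++Y++++++BBB..+++++++++++
258 ...+++++..BB+B++++++............+#Y++Y#++#Y+++++++BBB..+++++.....
264 ..+++++..BBBB+++++++....+......+++++++++++++++++++BBB+..+++++....
270 .+++++..B+BB+++++++++++++++++++++++++++++++++++++++BB++..+++++...
276 +++++..+BBB+++++++++++++++++++++++++++++++++++++++++B+B+..+++++..
282 ++++..+BB+B+++++++++++++++++++++++++++++++++++++++++BB+B+..++++++
288 ..++++BBBB+++++++..............++++++++++++++++++++++++++++++....
294 .....+BBBB++++++.................++++++++++++++++++++BBBB+.......
```

Released: the neck (columns 314–332) is clear of both blades and the foot is centred in the rim. Lifting straight up.

play_rows --commands '[[[-2,0,0],[0,0,0],0.04],[[-4,0,0],[0,0,0],0.04],[[-6,0,0],[0,0,0],0.04],[[-7,0,0],[0,0,0],0.04],[[-7,0,0],[0,0,0],0.04],[[-7,0,0],[0,0,0],0.04],[[-7,0,0],[0,0,0],0.04],[[-7,0,0],[0,0,0],0.04],[[-7,0,0],[0,0,0],0.04],[[-7,0,0],[0,0,0],0.04],[[-7,0,0],[0,0,0],0.04],[[-7,0,0],[0,0,0],0.04],[[-7,0,0],[0,0,0],0.04],[[-7,0,0],[0,0,0],0.04],[[-7,0,0],[0,0,0],0.04],[[-7,0,0],[0,0,0],0.04],[[-6,0,0],[0,0,0],0.04],[[-4,0,0],[0,0,0],0.04],[[-2,0,0],[0,0,0],0.04],[[0,0,0],[0,0,0],0.04]]'

```text
t: 29.45
eef_pos: [0.473, 0.3383, 0.2905]
orientation: [-0.03, 0.707, -0.03, -0.706]
contact_force: [-0.4, 0.1, -0.9]
grip_width: 0.0409
```

```bash
python3 - <<'E'
from h import *
o,c=snap('wrist','w11');print(o['t'],o['eef_pos'],o['grip_width'],o['contact_force'])
print(plan(o,[.4372,-.3740,.29],19.7))
h=cv2.cvtColor(c['color'],cv2.COLOR_RGB2HSV).astype(int)
print('exp neck top',proj(c,[[.4737,.3377,.082]]),'foot',proj(c,[[.4737,.3377,.036]]))
for y in range(130,230,4): print(y,''.join('Y' if (18<h[y,x,0]<32 and h[y,x,1]>110 and h[y,x,2]>90) else 'r' if ((h[y,x,0]<8 or h[y,x,0]>172)and h[y,x,1]>110) else '#' if h[y,x,2]>200 else '+' if h[y,x,2]>100 else '.' for x in range(270,380,2)))
E
```

```text
29.45 [0.47304275 0.33834514 0.29046196] 0.040914460238199085 [-0.36380697  0.10222729 -0.92675552]
('now-axes', array([ 3.000e-01,  7.128e+02, -2.390e+01]), 'turn', array([-2.45e+01, -1.00e-02,  1.00e-02]), 'final-axes', array([5.000e-01, 6.586e+02, 2.739e+02]))
exp neck top [[323.03940067 178.14753601]] foot [[322.94994813 169.66274699]]
130 +++++++++++++++++.##############++++...................
134 +++++++++++++++####+.............++#+++................
138 ++++++++++++####+....................+##+..............
142 ++++++++++####..........................##+.+........++
146 +++++++++###.............................+##.......++++
150 ++++++++###...............................+##...+++++++
154 +++++++###...............Y....Y.Y.Y........+#++++++++++
158 +++++++##........YYYYYYYYYYYYYYYYYYY........##+++++++++
162 +++++++##........YYYYYYYYYYYYYYYYYYY........###++++++++
166 +++++++##........YYYYYYY+YYYYYYYYYYY.........##++++++++
170 +++++++##........YYYYYYYYYYYYYYYYYYY.........#+++++++++
174 +++++++##........+YYYYYYYYYYYYYYYYY+........##+++++++++
178 ++++++++##........YYYYYYYYYYYYYYYYY.........##+++++++++
182 ++++++++##+.......YYYYYYYYYYYYYYYYY........##++++++++++
186 +++++++++##+..............................##+++++++++++
190 +++++++++++##....++r.............r++....+#+++++++++++++
194 ++++++++++++###..++r.............r++..##+++++++++++++++
198 +++++++++++++++#.+rr.............rr+.#+++++++++++++++++
202 ++++++++++++++++++r#####.....+####r++++++++++++++++++++
206 ++++++++++++++++++r+++++++++++++++r..++++++++++++++++++
210 +++++++++++++++.++r+++++++++++++++r+..+++++++++++++++++
214 ++++++++++++++++++r++++++++++++++rr...+++++++++++++++++
218 ++++++++++++++.+++r+++++++++++++++r+.+.++++++++++++++++
222 ++++++++++++++++++r+++++++++++++++r+.+..+++++++++++++++
226 ++++++++++++++++++r+++++++++++++++r+.++++++++++++++++++
```

The die stands upright and centred. Returning to the stand.

play_rows --commands '[[[0,5,-0.2],[0,0,0],0.04],[[0,10,-0.3],[0,0,0],0.04],[[0,15,-0.5],[0,0,0],0.04],[[0,20,-0.7],[0,0,0],0.04],[[0,20,-0.7],[0,0,0],0.04],[[0,20,-0.7],[0,0,0],0.04],[[0,20,-0.7],[0,0,0],0.04],[[0,20,-0.7],[0,0,0],0.04],[[0,20,-0.7],[0,0,0],0.04],[[0,20,-0.7],[0,0,0],0.04],[[0,20,-0.7],[0,0,0],0.04],[[0,20,-0.7],[0,0,0],0.04],[[0,20,-0.7],[0,0,0],0.04],[[0,20,-0.7],[0,0,0],0.04],[[0,20,-0.7],[0,0,0],0.04],[[0,20,-0.7],[0,0,0],0.04],[[0,20,-0.7],[0,0,0],0.04],[[0,20,-0.7],[0,0,0],0.04],[[0,20,-0.7],[0,0,0],0.04],[[0,20,-0.7],[0,0,0],0.04]]'

```text
t: 31.5
eef_pos: [0.454, -0.0333, 0.2904]
orientation: [-0.03, 0.707, -0.03, -0.706]
contact_force: [-0.7, -0.1, -0.9]
grip_width: 0.0409
```

play_rows --commands '[[[0,20,-0.7],[0,0,0],0.04],[[0,20,-0.7],[0,0,0],0.04],[[0,20,-0.7],[0,0,0],0.04],[[0,20,-0.7],[0,0,0],0.04],[[0,20,-0.7],[0,0,0],0.04],[[0,20,-0.7],[0,0,0],0.04],[[0,20,-0.7],[0,0,0],0.04],[[0,20,-0.7],[0,0,0],0.04],[[0,20,-0.7],[0,0,0],0.04],[[0,20,-0.7],[0,0,0],0.04],[[0,20,-0.7],[0,0,0],0.04],[[0,20,-0.7],[0,0,0],0.04],[[0,20,-0.7],[0,0,0],0.04],[[0,20,-0.7],[0,0,0],0.04],[[0,20,-0.7],[0,0,0],0.04],[[0,16,-0.5],[0,0,0],0.04],[[0,12,-0.3],[0,0,0],0.04],[[0,8,-0.2],[0,0,0],0.04],[[0,4,-0.1],[0,0,0],0.04],[[0,0,0],[0,0,0],0.04]]'

```text
t: 33.5
eef_pos: [0.4379, -0.3713, 0.2902]
orientation: [0.03, -0.706, 0.03, 0.707]
contact_force: [-0.3, 0.9, -1.1]
grip_width: 0.041
```

play_rows --commands '[[[0,0,0],[-1.2,0,0],0.04],[[0,0,0],[-2.4,0,0],0.04],[[0,0,0],[-2.6,0,0],0.04],[[0,0,0],[-2.6,0,0],0.04],[[0,0,0],[-2.6,0,0],0.04],[[0,0,0],[-2.6,0,0],0.04],[[0,0,0],[-2.6,0,0],0.04],[[0,0,0],[-2.6,0,0],0.04],[[0,0,0],[-2.6,0,0],0.04],[[0,0,0],[-1.7,0,0],0.04],[[0,0,0],[-1.0,0,0],0.04],[[0,0,0],[0,0,0],0.04]]'

```text
t: 34.7
eef_pos: [0.438, -0.3711, 0.2904]
orientation: [0.121, 0.697, 0.121, -0.697]
contact_force: [0.3, 0.1, -1.9]
grip_width: 0.0408
```

```bash
python3 - <<'E'
from h import *
o,c=snap('wrist','w12');print(o['t'],o['eef_pos'],o['grip_width'],o['contact_force'])
print(plan(o,[.4373,-.3738,.1287],19.8))
h=cv2.cvtColor(c['color'],cv2.COLOR_RGB2HSV).astype(int)
a=np.radians(19.8);X=np.array([np.cos(a),np.sin(a),0]);Y=np.array([-np.sin(a),np.cos(a),0]);C=np.array([.4375,-.3735,.06])
print('exp stand outer top',proj(c,[C+i*.021*X+j*.032*Y for i in(-1,1) for j in(-1,1)]).round(1).tolist())
p=o['eef_pos'];A=rot(o['orientation']);print('exp tips inner',proj(c,[p+A@np.array([.1237,s*.0125,z]) for s in(-1,1) for z in(-.012,.012)]).round(1).tolist())
for y in range(120,260,4): print(y,''.join('B' if (100<h[y,x,0]<125 and h[y,x,1]>150 and h[y,x,2]>150) else 'b' if (100<h[y,x,0]<130 and h[y,x,1]>130) else 'r' if ((h[y,x,0]<8 or h[y,x,0]>172)and h[y,x,1]>110) else '#' if h[y,x,2]>200 else '+' if h[y,x,2]>100 else '.' for x in range(270,380,2)))
E
```

```text
34.7 [ 0.43803562 -0.37107133  0.29035003] 0.04079378597440649 [ 0.25450055  0.07871991 -1.92484152]
('now-axes', array([161.6,   2.3,   1.6]), 'turn', array([-0.07, -0.01,  0.  ]), 'final-axes', array([161.7,   2.3,   1.6]))
exp stand outer top [[349.5, 192.1], [297.9, 192.2], [350.5, 158.5], [297.0, 158.5]]
exp tips inner [[307.4, 189.0], [307.8, 215.1], [336.5, 189.0], [336.1, 215.1]]
120 +++++++++++++++++++++++++++++++++++++++++++++++++++++++
124 +++++++++++++++++++++++++++++++++++++++++++++++++++++++
128 +++++++++++++++++++++++++++++++++++++++++++++++++++++++
132 +++++++++++++++++++++++++++++++++++++++++++++++++++++++
136 ++++++BBBBBBBBBBBBBBBBBBBBBBBBBBBBBBBBBBBBBBBBBB+++++..
140 ++++++BBBBBBBBBBBBBBBBBBBBBBBBBBBBBBBBBBBBBBBBBB+......
144 ++++++BBBBBBBBBBBBBBBBBBBBBBBBBBBBBBBBBBBBBBBBBB.......
148 ++++++BBBBBBBBBBBBBBBBBBBBBBBBBBBBBBBBBBBBBBBBBB.......
152 ++++++BBBBBBBBBBbbbbbbbbbbbbbbbbbbbbbbbBBBBBBBBb.......
156 ++++++BBBBBBBBBbbbbbbbbbbbbbbbbbbbbbbbbbBBBBBBBb.......
160 ++++++bBBBBBBBBBBBBBBBBBBBBBBBBBBBBBBBBBBBBBBBBb.......
164 +++++++BBBBBBBBBbbBBBBBBBBBBBBBBBBBBBbbBBBBBB
[... 690 characters left out ...]
...r..............rr....................
216 ..................r..............rr....................
220 ..................r...............r....................
224 ..................r...............r....................
228 ..................r...............r...................+
232 ........bbb+.............................b.+.......++++
236 ++++....bbb+.............................+b+b....++++++
240 +++++++bbbb...............................bb+..++++.+.#
244 +++++++bbb.................................b+b++.+.+.##
248 +.....bbbb..................+.+..+.++......b++....+++##
252 .+.+..bbb..................+++++++++++..+...+++..++.+.#
256 .++..bbbb..................+++++++++++.......+++..+.++.
```

play_rows --commands '[[[2,2.4,1.6],[0,0,0],0.04],[[5,0,0],[0,0,0],0.04],[[8,0,0],[0,0,0],0.04],[[10,0,0],[0,0,0],0.04],[[10,0,0],[0,0,0],0.04],[[10,0,0],[0,0,0],0.04],[[10,0,0],[0,0,0],0.04],[[8,0,0],[0,0,0],0.04],[[8,0,0],[0,0,0],0.04],[[8,0,0],[0,0,0],0.04],[[6,0,0],[0,0,0],0.04],[[6,0,0],[0,0,0],0.04],[[6,0,0],[0,0,0],0.04],[[6,0,0],[0,0,0],0.04],[[5,0,0],[0,0,0],0.04],[[0,0,0],[0,0,0],0.04]]'

```text
t: 36.35
eef_pos: [0.4371, -0.3738, 0.1816]
orientation: [-0.121, -0.696, -0.121, 0.697]
contact_force: [-0.3, -0.8, 0.0]
grip_width: 0.0415
```

play_rows --commands '[[[6,0,0],[0,0,0],0.04],[[7,0,0],[0,0,0],0.04],[[7,0,0],[0,0,0],0.04],[[7,0,0],[0,0,0],0.04],[[7,0,0],[0,0,0],0.04],[[6,0,0],[0,0,0],0.04],[[5,0,0],[0,0,0],0.04],[[4,0,0],[0,0,0],0.04],[[2,0,0],[0,0,0],0.04],[[0,0,0],[0,0,0],0.04],[[0,0,0],[0,0,0],0.04]]'

```text
t: 37.45
eef_pos: [0.4373, -0.3741, 0.1315]
orientation: [0.121, 0.697, 0.121, -0.697]
contact_force: [-0.2, -1.2, -1.3]
grip_width: 0.0411
```

play_rows --commands '[[[1,0,0],[0,0,0],0.04],[[0.7,0,0],[0,0,0],0.04],[[0.5,0,0],[0,0,0],0.04],[[0,0,0],[0,0,0],0.04],[[0,0,0],[0,0,0],0.04]]'

```text
t: 37.95
eef_pos: [0.4373, -0.374, 0.1291]
orientation: [0.121, 0.697, 0.121, -0.697]
contact_force: [-1.0, -0.3, -0.5]
grip_width: 0.0413
```

play_rows --commands '[[[0.4,0,0],[0,0,0],0.04],[[0.3,0,0],[0,0,0],0.04],[[0,0,0],[0,0,0],0.04],[[0,0,0],[0,0,0],0.04]]'

```text
t: 38.35
eef_pos: [0.4374, -0.3741, 0.1288]
orientation: [0.121, 0.697, 0.121, -0.697]
contact_force: [-1.2, 1.8, 6.5]
grip_width: 0.0409
```

Seated on the stand floor, with +6.5 N of contact. Releasing slowly, then rising.

play_rows --commands '[[[0,0,0],[0,0,0],0.0],[[0,0,0],[0,0,0],-0.04],[[0,0,0],[0,0,0],-0.08],[[0,0,0],[0,0,0],-0.12],[[0,0,0],[0,0,0],-0.16],[[0,0,0],[0,0,0],-0.25],[[0,0,0],[0,0,0],-0.4],[[0,0,0],[0,0,0],-0.6],[[0,0,0],[0,0,0],-0.6],[[0,0,0],[0,0,0],-0.6],[[-2,0,0],[0,0,0],-0.6],[[-4,0,0],[0,0,0],-0.6],[[-6,0,0],[0,0,0],-0.6],[[-8,0,0],[0,0,0],-0.6],[[-8,0,0],[0,0,0],-0.6],[[-10,0,0],[0,0,0],-0.6],[[-10,0,0],[0,0,0],-0.6],[[-10,0,0],[0,0,0],-0.6],[[-10,0,0],[0,0,0],-0.6],[[-10,0,0],[0,0,0],-0.6]]'

```text
t: 40.35
eef_pos: [0.4373, -0.374, 0.2073]
orientation: [0.121, 0.697, 0.121, -0.697]
contact_force: [0.3, -0.7, -0.4]
grip_width: 0.0682
```

play_rows --commands '[[[-12,0,0],[0,0,0],-0.6],[[-12,0,0],[0,0,0],-0.6],[[-12,0,0],[0,0,0],-0.6],[[-12,0,0],[0,0,0],-0.6],[[-12,0,0],[0,0,0],-0.6],[[-12,0,0],[0,0,0],-0.6],[[-12,0,0],[0,0,0],-0.6],[[-8,0,0],[0,0,0],-0.6],[[-4,0,0],[0,0,0],-0.6],[[0,0,0],[0,0,0],-0.6],[[0,0,0],[0,0,0],-0.6]]'

```text
t: 41.45
eef_pos: [0.4371, -0.3739, 0.302]
orientation: [-0.121, -0.697, -0.121, 0.697]
contact_force: [1.0, -0.7, -0.5]
grip_width: 0.0683
```

```bash
python3 - <<'E'
from h import *
o,c=snap('wrist','w13');print(o['t'],o['eef_pos'],o['grip_width'],o['contact_force'])
_,s=snap('scene','c13');_,d=snap('side','s13')
h=cv2.cvtColor(c['color'],cv2.COLOR_RGB2HSV).astype(int)
T=[onz(load('w1'),u,.15) for u in((298,182),(297.7,206),(346.7,182),(346,206))]
print('exp tops',proj(c,T).round(1).tolist())
for y in range(136,216,4): print(y,''.join('B' if (100<h[y,x,0]<125 and h[y,x,1]>150 and h[y,x,2]>150) else 'b' if (100<h[y,x,0]<130 and h[y,x,1]>130) else 'r' if ((h[y,x,0]<8 or h[y,x,0]>172)and h[y,x,1]>110) else '#' if h[y,x,2]>200 else '+' if h[y,x,2]>100 else '.' for x in range(270,380,2)))
# die: brass pixels vs a rendered model's bounding box, upright at the cushion centre
V=np.array([[.473+i*.018,.338+j*.023,z] for i in(-1,1) for j in(-1,1) for z in(.022,.036)]+[[.473+i*.007,.338+j*.007,z] for i in(-1,1) for j in(-1,1) for z in(.036,.082)])
for n,k in(('scene',s),('side',d)):
    u=proj(k,V);x0,y0=(u.min(0)-8).astype(int);x1,y1=(u.max(0)+8).astype(int)
    q=cv2.cvtColor(k['color'],cv2.COLOR_RGB2HSV)[y0:y1,x0:x1].astype(int);m=(q[...,0]>12)&(q[...,0]<34)&(q[...,1]>90)&(q[...,2]>60);ys,xs=np.nonzero(m)
    print(n,'die box',xs.min()+x0,ys.min()+y0,xs.max()+x0,ys.max()+y0,'exp',u.min(0).round(1),u.max(0).round(1))
    a=cv2.absdiff(load(n+'0')['color'],k['color']).max(2)>60
    nn,l,st,ce=cv2.connectedComponentsWithStats(cv2.morphologyEx(a.astype(np.uint8),cv2.MORPH_OPEN,np.ones((2,2))));print('changed',[(r[4],e.round().tolist()) for r,e in zip(st[1:],ce[1:]) if r[4]>12])
E
```

```text
41.45 [ 0.43714648 -0.37392773  0.30197655] 0.06825494551766481 [ 0.99101616 -0.68985422 -0.51927031]
exp tops [[297.9, 181.3], [297.8, 205.2], [346.3, 180.9], [345.9, 204.8]]
136 ++++++BBBBBBBBBBBBBBBBBBBBBBBBBBBBBBBBBBBBBBBBB+.......
140 ++++++BBBBBBBBBBBBBBBBBBBBBBBBBBBBBBBbbBBBBBBbb........
144 ++++++BBBBBBBBBBBBBBBBBBBBBBBBBBBBBBbBBBBBBBBBb........
148 ++++++BBBBBBBBBBBBBBbBbBBBBBbbbbbbbbbbBBBBBBBB+........
152 ++++++BBBBBBBBbbbbbbbbbbbbbbbbbbbbbbbbbBBBBBBBb........
156 ++++++BBBBBBBBBBBBBBBBBBBBBBBBBbbBBBBBBbBBBBBB+........
160 ++++++BBBBBBBBBBbBB+++BBBbbbbbB+++BbbBBbbbBBBB+........
164 ++++++BBBBBBBBBBbbb...bBBBbBBbb+..bbbbBBBBBBbB.........
168 ++++++bBBBBBBBBBbb+.++bBbBbbBBBB+..bbbBbbBbBBB.........
172 +++++++BBBBBBBBBbb....BBBBBBBBB++..+bbBBbBBBBB.........
176 +++++++BBBBBBBBbb+..............+...bbBbbBBBBB.........
180 +++++++BBBBBBBBb+++.......+++++++++++bbbbbbBBB.........
184 +++++++BBBBBBBBB###.......b.++.+..+++BBbbbbbbB.........
188 +++++++BBBBBBBBB###.......+++++++++++BBbbbbbbb.........
192 .+++++++++++++BB###++++.+++++++++++++Bb................
196 ...++++++++...bB###.
[... 348 characters left out ...]
np.int32(34), [494.0, 4.0]), (np.int32(99), [504.0, 29.0]), (np.int32(164), [471.0, 32.0]), (np.int32(412), [272.0, 42.0]), (np.int32(92), [474.0, 43.0]), (np.int32(781), [500.0, 67.0]), (np.int32(78), [247.0, 50.0]), (np.int32(2162), [302.0, 80.0]), (np.int32(17), [273.0, 59.0]), (np.int32(1529), [336.0, 121.0]), (np.int32(16), [372.0, 105.0]), (np.int32(669), [226.0, 121.0]), (np.int32(54), [297.0, 183.0]), (np.int32(49), [290.0, 182.0]), (np.int32(305), [436.0, 289.0])]Traceback (most recent call last):
  File "<stdin>", line 13, in <module>
    return umr_minimum(a, axis, None, out, keepdims, initial, where)
ValueError: zero-size array to reduction operation minimum which has no identity
```

```bash
python3 -c "
from bench import robot
print(robot.finish_job())"
```

```text
the job is handed in; nothing more can be done
None
```

The job is handed in, at about 41.5 s on the robot's clock. I took the tongs from the stand, gripped the brass die's neck in its well and lifted it out. I then set it down on the cushion, released it, and put the tongs back in their stand.

**Checks that passed**
- **Die:** it stands upright at about (0.473, 0.338), the cushion centre I measured to within 1–2 mm. Its outline in the scene camera matches the expected upright one to about 1 px. I released only after the force reading showed it had touched down.
- **Tongs:** they stand upright in the stand. The tops of their handles are within about 1 px of where they started in the wrist view.
- **Other things on the bench:** comparing scene pictures from before and after, the only changes were at the arm and its shadow, the emptied well and the cushion.
- **Forces:** the readings I saw stayed under 10 N.

**Checks that failed or disagreed**
- **Side camera:** the final check there found no brass pixels, possibly because the arm blocks that view. The before-and-after comparison did not run for that camera either.
- **Cushion centre:** one fit from the side camera was about 9 mm off, because it picked up the lit side of the rim. I used the scene and wrist fits instead; they agreed to about 1.5 mm.
- **Grip width:** it read about 28.5 mm on the neck instead of the nominal 30 mm, but the weight reading and the pictures showed the die was held.

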